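# Hook a fitting out from behind the wire guard

## Robot

A 6-joint arm with a two-finger parallel gripper is mounted at the origin on a cart in front of the work surface, level with it; the furniture and walls round the work are solid. World frame = base frame: x ahead of the robot, y to its left, z up, the work surface at z = 0. Lengths are in mm, angles in rad, forces in N, time in s.
With the tool pointing down it reaches from about 250 to 800 mm from the base axis. Payload 8.5 kg.
Tool frame: the origin (TCP) lies midway between the tips of the shut fingers; the grasp point (between the pads) lies 19 mm behind it; z points along the fingers, x is the direction in which the jaws open and shut, and the axes are right-handed (so a half turn about z gives the same grasp; the last joint's range is limited). The gripper opens to 85 mm and grips with 20 to 120 N. Pads are 22 mm wide; open, the fingers measure 114 mm over their backs; the gripper's body (76 mm by 85 mm) begins 54 mm behind the grasp point. The pads swing forward as they close: fully open they stand 13 mm farther back than shut.
Start: joints at [1.332, 0.238, -0.013, 1.319, 0, 1.571], TCP at [124.17, 510.059, 231.276] pointing down, gripper open.
Joint ranges: [-2.66, 2.66], [-1.03, 1.9], [-1.14, 1.46], [-1.82, 2.27], [-1.45, 1.34], [-3.14, 3.14]. Speed limits (rad/s): [2.22, 2.22, 2.79, 3.14, 3.14, 3.14].

## Interface

Orientations are given as a unit quaternion [x, y, z, w].
In Python, from cell import observe, snapshot, calibration, finish_job, spot_in, trace, landmark_of gives the robot as it stands.
- The arm moves only by the tool send_rows, never from a script. Its argument "deltas" is a list of rows, each an object with "fingers": the opening in per cent of the stroke, from 0 (shut) to 100 (fully open); "offset": the shift along the world's x, y, z in mm, a list of three; "turn": the turn about the world's z in rad. A call has 1 to 10 rows; each row is the pose to reach, as a shift and turn from the pose measured when the call began; what a row does not reach only later rows make up. A row lasts 1/12 s, in which the tool goes at most 41.7 mm and 7.16 degrees, less where a joint would pass 70% of its speed; a pose out of reach is approached as far as the arm can. A call with a gripper value outside its range is refused whole. The fingers move at their own pace and stop on an object; "squeeze" is the grip in N (left out, the last holds). Time passes only in rows, so rows that repeat a pose let the fingers close. It gives the time, the measured TCP pose, the force and the opening at its end, in the units of the state.
- observe(): the state, without advancing time (a new reading comes with each control period).
- snapshot(name): name is "side" or "top" or "wrist"; returns the picture (420x560x3 uint8, red, green, blue); there is no depth.
- calibration(name): a dict with "intrinsics" (3x3 intrinsics, pixels), "k1" (the pictures are not rectified: a ray, as slopes to the right and down, at radius r is drawn at 1 + k1 r^2 times it, then the intrinsics apply), "position" and "rotation" of the camera in the world; the wrist camera has in their place "tool_from_camera" (4x4, takes a point from camera to tool coordinates, whose origin is the TCP and whose axes are the tool frame's). Camera axes: x right, y down, z forward; pixel columns grow to the right and rows downward; lengths in mm; the calibration is good to about 2 mm. A picture is of the moment at which its call begins: read the wrist's pose just before it. calibration takes no time and is no camera call.
- finish_job(): hands the job in, once; it reports no verdict.
Trained networks look in the newest picture that a camera, given by its name, has taken for a name from the list of things; names that differ only in an ending like _2 or _b are one class to them, and where a whole thing is asked for, a point or a joint stands for the part that bears it (a point fixed in the world has none). Each returns a list of dicts, best first, with "p" (0 to 1); they miss things now and then, are a little off and sometimes report something else, mostly with a low value. They report only what shows in the picture. A call takes as long as a camera call. They do not tell look-alikes from the thing itself.
- spot_in(thing, camera): "uv" ([column, row] in pixels, amid what is visible of it).
- trace(thing, camera): "pixels" (420x560 bool, what is visible of it) and "uv" ([column, row] in pixels, amid what is visible of it).
- landmark_of(thing, camera): "uv" ([column, row] in pixels: a listed point, or the origin of a listed thing).
The state is a dict: "t": time; "joint_pos": joint angles; "joint_vel": joint speeds; "effort": joint torques, N m; "ee_pos": TCP position; "eef_rot": TCP orientation; "ft_force": force on the tool from outside, world axes, zero at the start; "torque": the same for the moment, N m; "grip_width": finger opening in mm.
Only numpy, scipy, OpenCV 4.12 (cv2) and the standard library are available. Lean on these libraries where they do the work, as an engineer would, in place of code of your own. Each camera call takes 0.05 s, during which the arm holds its last target.

## Task

A brass fitting has rolled in behind the fixed wire guard. Take the hooked rod by its slanted orange grip, reach in under the guard's front bars, get the hook behind the fitting and draw it out into the open, without disturbing the two glass vials standing inside. Set the rod down flat on the worktop outside the guard and put the fitting in the white parts tray.

Things in the scene. Friction and masses are not known exactly. Their poses are not given: they have to be found in the camera images.
- guard: Fixed wire cage of 5 mm dark wires 37 mm apart in a 10 mm bar frame, open only below its front wires. Origin on the worktop under the middle of the front's lower edge; x points level into it, y to the left as one looks in, z up. 300 mm wide (y -150 to 150), 155 deep (x 0 to 155; sides, back and roof barred), 200 high. The front's lower edge is a yellow 10 mm bar, its underside 43 mm above the worktop.
- guard_top_edge (a point): Middle of the front's upper edge bar, 200 mm up, at x = -55 mm of the guard: the front wires lean outward (to -x) by 20 degrees from the lower edge at x = 0. So a hand pointing straight down cannot come as near to the guard as one that leans back about 35 degrees.
- hook_rod: Loose hooked rod of 10 mm round steel, 0.16 kg, standing flat by itself. Origin on its underside below the rear foot (26 x 36 mm); x along the level shaft to the hook, z up; rod centre line 11 mm up. Shaft along y = 0 from x = 0 to 160 mm; there the hook's cross bar turns to -y for 56 mm. 12 mm round black feet below both ends of the cross bar. At x = 0 the grip slants up and back to -x.
- hook_grip (a point): Middle of the rod's orange grip, at x = -32, y = 0, z = 57 mm in the rod's frame. 18 mm square, 60 mm long, a 20.5 mm square black collar near each end; its length slants up and to -x, 55 degrees above level (35 from vertical), its flat sides face +y and -y of the rod. Take it with the fingers pointing down along the slant, closing along the rod's y. Axes as the rod's.
- hook_inner (a point): Middle of the inner face of the hook's cross bar (it draws the fitting), at x = 155, y = -28, z = 11 mm in the rod's frame.
- hook_tip (a point): End of the lip at the far end of the cross bar, at x = 142, y = -56, z = 11 mm in the rod's frame: from the cross bar's end the 10 mm rod turns back 18 mm towards -x, so that hook, shaft and lip form a J open to -x, 46 mm wide inside.
- fitting_center (a point): Middle of the loose brass pipe fitting, a stepped hexagonal piece 34 mm long, 20 mm across its flats and 23 mm across its corners, 0.07 kg. It lies on its side on the worktop, its middle 10 mm up; the z axis of this point runs along its length.
- vial_amber_center (a point): Middle, half-way up, of a loose upright glass vial with orange-brown contents and white cap, 23 mm diameter, 56 mm high, standing inside the guard at one side.
- vial_clear_center (a point): Middle, half-way up, of a loose upright empty clear glass vial with white cap, 23 mm diameter, 56 mm high, standing inside the guard at the other side.
- tray: White open parts tray, loose, 0.3 kg, 85 mm (its x) by 110 mm (its y), 18 mm high, walls and floor about 3 mm thick. Origin at the centre of its underside.
Things that resemble listed ones, but are neither listed nor needed, are in the scene too. Leave any green, purple or turquoise look-alike of the part that bears vial_amber_center alone.

How it is judged (in metres and radians):
On the way:
1. the fitting has been drawn out: it lies on the worktop with its middle at least 50 mm in front of the guard's lower front edge (x of fitting_center in the frame of guard below -0.05 m and height (world z) of fitting_center below 0.025 m), for 0.1 s.
At the end, for the whole second after the job is handed in: The fitting lies in the tray (its middle between the walls, under 26 mm above the tray's underside); tray level; the rod stands flat on the worktop (within 0.1 rad, under 10 mm up), its hook at least 10 mm outside the guard's lower front edge; both vials upright; all at rest (x of fitting_center in the frame of tray between -0.04 and 0.04 m and y of fitting_center in the frame of tray between -0.052 and 0.052 m and z of fitting_center in the frame of tray below 0.026 m and angle between each of tray, hook_rod, vial_amber_center, vial_clear_center's own z axis and vertical below 0.1 rad and height (world z) of hook_rod below 0.01 m and x of hook_inner in the frame of guard below -0.01 m and linear speed of each of hook_rod, tray below 0.02 m/s); the robot touches nothing.
It fails at once if a vial is tipped (over 0.3 rad) or shifted more than 20 mm (angle between any of vial_amber_center, vial_clear_center's own z axis and vertical above 0.3 rad or distance of any of vial_amber_center, vial_clear_center from where it was at the start of the episode above 0.02 m).
It fails at once if the fingers touch the fitting while it is still behind the guard's lower front edge (contact force between the fingers and fitting above 0.3 N and x of fitting_center in the frame of guard above 0 m).
It also fails if it takes over 72 s, if anything falls off the work surface, if the arm or the gripper's body presses on something with over 40 N, if the wrist force passes 120 N, or if a joint passes its speed limit or range.

## Working session

There is one attempt and no reset: what is moved stays moved. The work goes in short steps, Python scripts to look and compute and a tool call to move; the robot and the scene stay as the last step left them, time stands still between calls to the robot, and variables do not carry over. Pictures are saved under pics/ and viewed, and the job is handed in when it is done.

Besides the shell and the picture viewer there is one more tool, called after ">>>" by a JSON object that holds its "fn" and its "kwargs". send_rows: Moves the arm, as the interface text tells. Its arguments: {"type":"object","properties":{"deltas":{"type":"array"},"squeeze":{"type":"number"}},"required":["deltas"]}

```bash
ls; mkdir -p pics
python3 - <<'E'
from cell import *
import cv2
s=observe();print(s)
for n in ("side","top","wrist"):
    im=snapshot(n);cv2.imwrite(f"pics/a_{n}.png",im[:,:,::-1])
    print(n,calibration(n))
E
```

```text
pics
{'t': 0.0, 'joint_pos': array([ 1.33200359e+00,  2.38774421e-01, -1.42274747e-02,  1.31920027e+00,
       -2.26421217e-05,  1.57081229e+00]), 'joint_vel': array([-0.00071627, -0.00013901,  0.00154217,  0.00161115, -0.00012971,
       -0.00060453]), 'effort': array([ 3.03615971e-04, -5.38782978e+01,  3.46437657e+01,  1.83285470e-02,
       -5.25801943e-05,  4.90985386e-08]), 'ee_pos': array([124.089723  , 509.71015056, 230.6913854 ]), 'eef_rot': array([ 7.86302957e-01,  6.17840729e-01, -5.45705375e-04,  4.43202301e-04]), 'ft_force': array([-0.12569159, -0.59353125, -0.41545063]), 'torque': array([-0.00681359,  0.013058  ,  0.02130583]), 'grip_width': 85.26685301218939}
side {'intrinsics': array([[447.11544784,   0.        , 283.76369857],
       [  0.        , 447.11544784, 209.72819077],
       [  0.        ,   0.        ,   1.        ]]), 'k1': -0.08394701403220191, 'position': array([  602.39805186, -1009.12160437,   591.84845497]), 'rotation': array([ 0.84254104,  0.01602796, -0.00900281, -0.53831835])}
top {'intrinsics': array([[522.86885702,   0.        , 277.93238234],
       [  0.        , 522.86885702, 206.2442827 ],
       [  0.        ,   0.        ,   1.        ]]), 'k1': 0.06119669628385744, 'position': array([ 456.84762317,   -2.58050564, 1350.52688918]), 'rotation': array([ 0.70879064, -0.70458359,  0.02558627, -0.02287206])}
wrist {'intrinsics': array([[298.68534802,   0.        , 279.02564502],
       [  0.        , 298.68534802, 206.79754463],
       [  0.        ,   0.        ,   1.        ]]), 'k1': -0.05391190981578401, 'tool_from_camera': array([[ 9.99999275e-01, -1.00594681e-03,  6.61744117e-04,
         3.32516667e-01],
       [ 7.58068723e-04,  9.52964060e-01,  3.03082374e-01,
        -7.69330351e+01],
       [-9.35503107e-04, -3.03081653e-01,  9.52964132e-01,
        -1.42348152e+02],
       [ 0.00000000e+00,  0.00000000e+00,  0.00000000e+00,
         1.00000000e+00]])}
```

View pics/a_top.png

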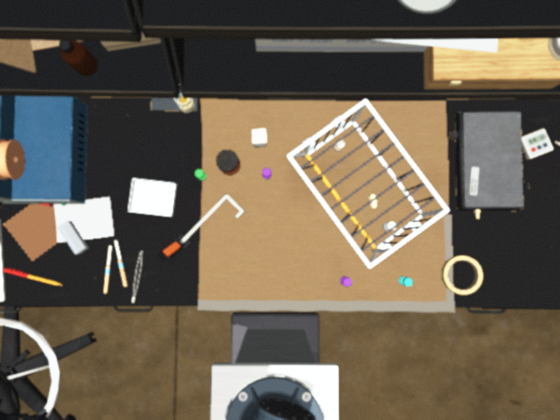

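View pics/a_side.png

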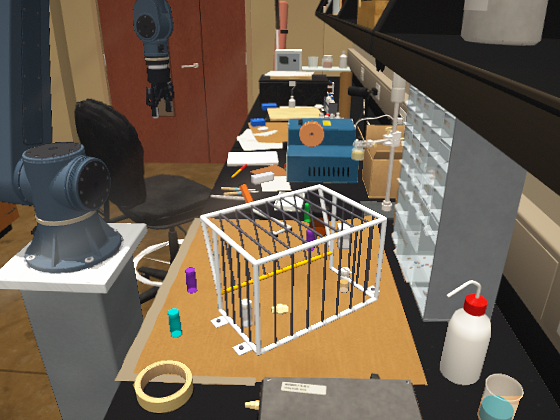

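View pics/a_wrist.png

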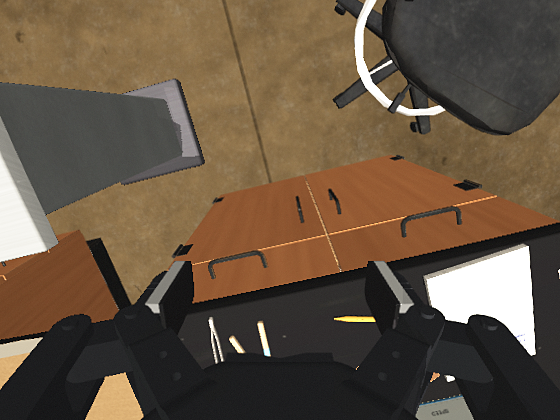

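```bash
cat > h.py <<'E'
import numpy as np,cv2
from cell import *
from scipy.spatial.transform import Rotation as R
def cam(n,st=None):
    c=calibration(n)
    if n=="wrist":
        T=np.eye(4);T[:3,:3]=R.from_quat(st["eef_rot"]).as_matrix();T[:3,3]=st["ee_pos"]
        T=T@c["tool_from_camera"];return c,T[:3,:3],T[:3,3]
    r=R.from_quat(c["rotation"]).as_matrix()
    return c,r,np.array(c["position"])
def ray(C,uv):
    c,r,p=C
    d=cv2.undistortPoints(np.array([[uv]],float),c["intrinsics"],np.array([c["k1"],0,0,0.]))[0,0]
    v=r@np.array([d[0],d[1],1]);return p,v/np.linalg.norm(v)
def onz(C,uv,z):
    p,v=ray(C,uv);return p+v*(z-p[2])/v[2]
def proj(C,P):
    c,r,p=C;q=(np.atleast_2d(P)-p)@r;d=q[:,:2]/q[:,2:]
    d=d*(1+c["k1"]*(d**2).sum(1,keepdims=True))
    K=c["intrinsics"];return d*[K[0,0],K[1,1]]+[K[0,2],K[1,2]]
def tri(rays):
    A=0;b=0
    for p,v in rays:
        M=np.eye(3)-np.outer(v,v);A=A+M;b=b+M@p
    return np.linalg.solve(A,b)
E
python3 - <<'E'
from h import *
np.set_printoptions(precision=1,suppress=True)
Z=dict(guard=0,guard_top_edge=200,hook_rod=0,hook_grip=57,hook_inner=11,hook_tip=11,fitting_center=10,vial_amber_center=28,vial_clear_center=28,tray=0)
for n in ("top","side"):
    C=cam(n); snapshot(n)
    for k,z in Z.items():
        for r in landmark_of(k,n)[:4]:
            print(n,k,round(r["p"],2),np.array(r["uv"]),onz(C,r["uv"],z))
E
```

```text
top guard 0.92 [337.1 200.1] [ 566.5 -160.7    0. ]
top guard_top_edge 0.76 [330.5 208. ] [ 532.7 -122.7  200. ]
top hook_rod 0.81 [185.1 240.3] [460.4 230.6   0. ]
top hook_grip 0.64 [168.9 250.3] [435.6 259.9  57. ]
top hook_inner 0.8 [231.3 206.6] [547.2 112.2  11. ]
top hook_inner 0.39 [327.8 207.9] [ 545.3 -135.5   11. ]
top fitting_center 0.54 [374.7 200.7] [ 564.7 -255.9   10. ]
top vial_amber_center 0.58 [403.2 283.5] [ 355.9 -321.7   28. ]
top vial_amber_center 0.57 [201.  171.8] [634.2 188.6  28. ]
top vial_amber_center 0.54 [375.  201.1] [ 562.2 -253.2   28. ]
top vial_amber_center 0.46 [347.9 281.3] [ 360.2 -183.8   28. ]
top vial_clear_center 0.54 [388.8 225.3] [ 501.2 -287.5   28. ]
top vial_clear_center 0.4 [340.4 146.7] [ 701.  -165.9   28. ]
top tray 0.61 [329.5 209.4] [ 542.2 -141.     0. ]
side guard 0.72 [279.2 290.4] [ 562.4 -168.1    0. ]
side guard_top_edge 0.81 [266.3 201.9] [ 532.9 -124.8  200. ]
side hook_rod 0.63 [253.4 211.7] [462.6 249.4   0. ]
side hook_rod 0.61 [247.8 315.9] [ 501.  -262.5    0. ]
side hook_grip 0.89 [248.7 192.4] [447.6 268.5  57. ]
side hook_inner 0.83 [281.9 229.6] [557.2 110.7  11. ]
side hook_tip 0.32 [281.6 231.3] [556.8 100.3  11. ]
side fitting_center 0.41 [281.8 308.5] [ 571.5 -247.6   10. ]
side vial_amber_center 0.88 [176.6 322.7] [ 369.  -325.8   28. ]
side vial_amber_center 0.76 [342.4 280.4] [ 704.2 -164.2   28. ]
side vial_amber_center 0.6 [192.7 279.1] [ 367.3 -173.    28. ]
side vial_amber_center 0.58 [308.8 215.4] [633.4 171.1  28. ]
side vial_clear_center 0.71 [247.4 313.4] [ 504.2 -290.    28. ]
side tray 0.86 [288.6 203.7] [570.7 315.1   0. ]
```

Run:
```python
import cv2
a=cv2.imread("pics/a_top.png");b=cv2.imread("pics/a_side.png")
cv2.imwrite("pics/a_topz.png",cv2.resize(a[80:310,120:460],None,fx=2.3,fy=2.3,interpolation=3))
cv2.imwrite("pics/a_sidez.png",cv2.resize(b[170:370,140:400],None,fx=3,fy=3,interpolation=3))
```

```text
(no output)
```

View pics/a_topz.png

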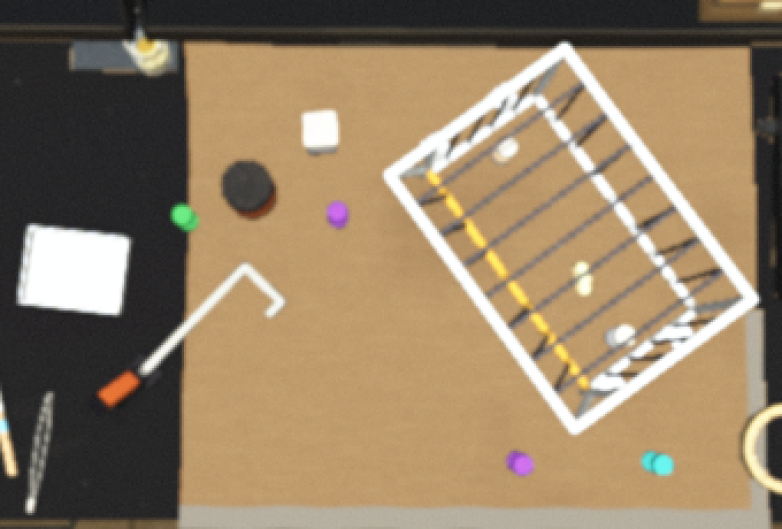

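View pics/a_sidez.png

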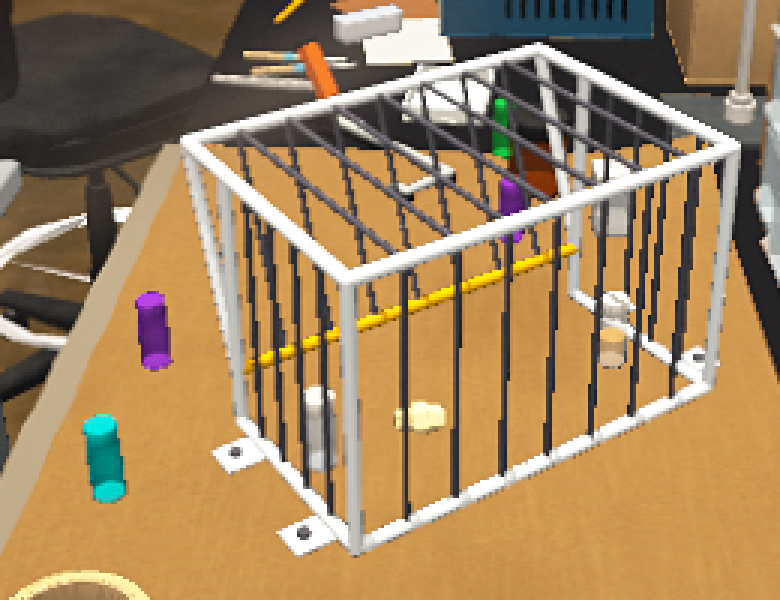

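Run:
```python
from h import *
from scipy.optimize import least_squares
np.set_printoptions(precision=1,suppress=True)
T=cam("top");S=cam("side")
f=2.3
def top(z): return np.array(z)/f+[120,80]
def sid(z): return np.array(z)/3+[140,170]
# guard pts (model,cam,uv)
obs=[((-55,150-5,200),T,top((390,175))),((-55,-145,200),T,top((575,430))),((150,-145,200),T,top((755,297))),((150,145,200),T,top((565,47))),
((0,145,48),T,top((430,175))),((0,-145,48),T,top((587,385))),
((-55,-145,200),S,sid((188,143))),((150,-145,200),S,sid((345,275))),((150,145,200),S,sid((733,147))),((-55,145,200),S,sid((540,50))),((0,145,48),S,sid((575,248))),((0,-145,48),S,sid((243,370)))]
def w(p,m):
    c,s=np.cos(p[2]),np.sin(p[2]);return np.array([p[0]+c*m[0]-s*m[1],p[1]+s*m[0]+c*m[1],m[2]])
def res(p): return np.concatenate([proj(C,w(p,m))[0]-uv for m,C,uv in obs])
r=least_squares(res,[565,-163,-.65],loss="soft_l1");print(r.x,"yaw",round(r.x[2],3));print(res(r.x).reshape(-1,2))
g=r.x
def ing(P):
    c,s=np.cos(g[2]),np.sin(g[2]);d=np.array(P)[:2]-g[:2];return np.array([c*d[0]+s*d[1],-s*d[0]+c*d[1]])
for n,z,a,b in (("fit",10,(374,200.8),(281,308.8)),("clear",28,top((621,337)),(247.4,313.4)),("amber",28,(340.4,146.7),(343.5,281))):
    for C,uv in ((T,a),(S,b)):
        P=onz(C,uv,z);print(n,P,ing(P))
    P=tri([ray(T,a),ray(S,b)]);print("tri",n,P,ing(P))
for n,z,uv in (("tray",18,top((75,270))),("trayc",18,top((28,226))),("trayc",18,top((131,236))),("trayc",18,top((121,315))),("trayc",18,top((18,304)))):
    print(n,onz(T,uv,z))
for n,z,uv in (("cornerof shaft/hook",16,top((246,267))),("hookend",16,top((282,299))),("tip",16,top((267,314))),("griptop",80,top((108,397))),("shaft rear",16,top((146,370)))):
    print(n,onz(T,uv,z))
```

```text
[ 562.4 -165.4   -0.9] yaw -0.943
[[ 1.7  0.1]
 [-1.2 -4. ]
 [-3.9 -0.7]
 [ 0.3  2.5]
 [ 0.3 -2.7]
 [ 0.6  0.2]
 [ 1.3 -0.5]
 [ 0.8  0.1]
 [-3.6  0.4]
 [-2.1  0.7]
 [-1.8  0.8]
 [-0.3 -0.4]]
fit [ 564.4 -254.1   10. ] [ 72.9 -50.5]
fit [ 569.9 -248.7   10. ] [ 71.7 -42.9]
tri fit [ 567.1 -253.3   13.1] [ 73.8 -47.8]
clear [ 498.1 -290.5   28. ] [  63.4 -125.5]
clear [ 504.2 -290.    28. ] [  66.6 -120.3]
tri clear [ 501.1 -290.1   27.8] [  64.9 -122.9]
amber [ 701.  -165.9   28. ] [ 81.8 111.8]
amber [ 706.5 -166.5   28. ] [ 85.5 116. ]
tri amber [ 703.9 -166.1   27.2] [ 83.6 114.1]
tray [569.  311.8  18. ]
trayc [617.6 364.5  18. ]
trayc [607.3 250.8  18. ]
trayc [519.4 260.2  18. ]
trayc [530.9 373.3  18. ]
cornerof shaft/hook [573.7 123.2  16. ]
hookend [538.3  82.8  16. ]
tip [521.5  99.2  16. ]
griptop [430.4 259.7  80. ]
shaft rear [458.9 231.9  16. ]
```

>>> {"fn": "send_rows", "kwargs": {"deltas": [{"fingers":100,"offset":[33,-27,0],"turn":-0.05},{"fingers":100,"offset":[65,-53,0],"turn":-0.1},{"fingers":100,"offset":[98,-80,0],"turn":-0.15},{"fingers":100,"offset":[130,-106,0],"turn":-0.2},{"fingers":100,"offset":[163,-133,0],"turn":-0.25},{"fingers":100,"offset":[196,-159,0],"turn":-0.3},{"fingers":100,"offset":[228,-186,0],"turn":-0.36},{"fingers":100,"offset":[261,-212,0],"turn":-0.41},{"fingers":100,"offset":[293,-239,0],"turn":-0.46},{"fingers":100,"offset":[326,-265,0],"turn":-0.52}], "squeeze": 60}}

```text
t: 2.08
ee_pos: [448.7, 245.4, 231.5]
eef_rot: [0.919, 0.394, 0.0, -0.0]
ft_force: [1.1, 1.2, -0.0]
grip_width: 85.1
```

>>> {"fn": "send_rows", "kwargs": {"deltas": [{"fingers":100,"offset":[0,0,0],"turn":0},{"fingers":100,"offset":[0,0,0],"turn":0}]}}

```text
t: 2.25
ee_pos: [450.3, 243.7, 231.2]
eef_rot: [0.92, 0.392, 0.0, 0.0]
ft_force: [-1.1, 0.5, -0.6]
grip_width: 85.3
```

Run:
```python
from h import *
np.set_printoptions(precision=1,suppress=True)
s=observe();im=snapshot("wrist");C=cam("wrist",s)
print(s["t"],s["ee_pos"],s["eef_rot"]*100,s["ft_force"])
for k,z in (("hook_rod",0),("hook_grip",57),("hook_inner",11),("hook_tip",11),("tray",0)):
    for r in landmark_of(k,"wrist")[:3]:
        print(k,round(r["p"],2),np.array(r["uv"]),onz(C,r["uv"],z))
cv2.imwrite("pics/b_w.png",im[:,:,::-1])
```

```text
2.25 [450.3 243.7 231.2] [92.  39.2  0.   0. ] [-1.1  0.5 -0.6]
hook_rod 0.92 [282.  187.4] [464.6 236.5   0. ]
hook_grip 0.58 [283.7 173.3] [444.  257.9  57. ]
hook_inner 0.81 [261.3 292.2] [551.8 112.6  11. ]
hook_tip 0.68 [242.6 288.5] [529.4  97.9  11. ]
tray 0.95 [382.7 203.3] [572.  317.3   0. ]
```

View pics/b_w.png

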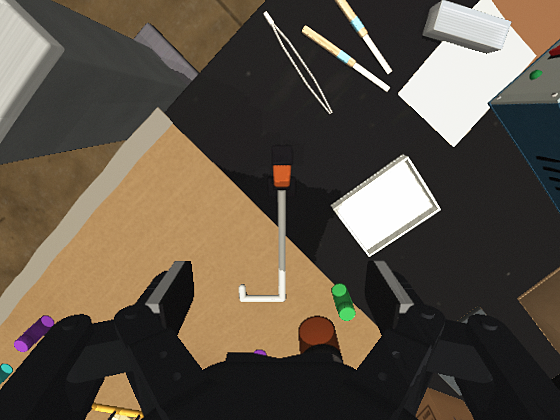

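Run:
```python
from h import *
np.set_printoptions(precision=2,suppress=True)
s=observe();C=cam("wrist",s);Rm=R.from_quat(s["eef_rot"]).as_matrix()
im=cv2.imread("pics/b_w.png")
cv2.imwrite("pics/b_wz.png",cv2.resize(im[135:310,220:340],None,fx=4,fy=3.4,interpolation=3))
for n,uv,z in (("sh rear",(282,200),11),("sh front",(281.5,290),11),("corner",(282,299),11),("grip",(283.7,173.3),57),("org",(282,187.4),0),("inner",(261.3,292.2),11),("tip",(242.6,288.5),11)):
    print(n,(Rm.T@(onz(C,uv,z)-s["ee_pos"])))
T=cam("top")
for n,uv,z in (("org",(185.1,240.3),0),("grip",(168.9,250.3),57),("inner",(231.3,206.6),11)):
    print(n,(Rm.T@(onz(T,uv,z)-s["ee_pos"])))
```

```text
sh rear [  4.65  29.03 220.65]
sh front [  4.26 160.72 220.65]
corner [  5.01 175.59 220.65]
grip [  5.88 -14.35 174.65]
org [  4.74  15.35 231.65]
inner [-24.2  164.29 220.64]
tip [-50.33 158.27 220.63]
org [ -2.96  20.   231.65]
grip [  1.23 -18.15 174.65]
inner [-29.13 164.44 220.64]
```

View pics/b_wz.png

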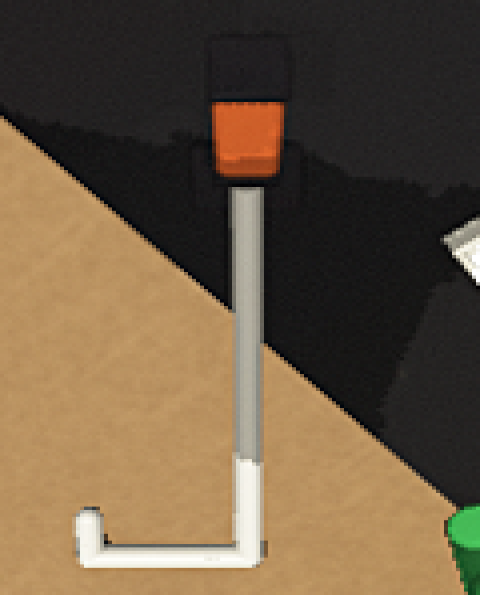

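>>> {"fn": "send_rows", "kwargs": {"deltas": [{"fingers":100,"offset":[-19,24,-30],"turn":0},{"fingers":100,"offset":[-19,24,-70],"turn":0},{"fingers":100,"offset":[-19,24,-110],"turn":0},{"fingers":100,"offset":[-19,24,-150],"turn":0},{"fingers":100,"offset":[-19,24,-178],"turn":0},{"fingers":100,"offset":[-19,24,-178],"turn":0},{"fingers":60,"offset":[-19,24,-178],"turn":0}], "squeeze": 80}}

```text
t: 3.13
ee_pos: [427.6, 270.5, 53.3]
eef_rot: [0.918, 0.396, -0.001, 0.0]
ft_force: [1.1, -0.4, 0.2]
grip_width: 75.5
```

Run:
```python
from h import *
np.set_printoptions(precision=1,suppress=True)
s=observe();im=snapshot("wrist")
print(s["t"],s["ee_pos"],s["eef_rot"]*100,s["ft_force"],s["grip_width"])
cv2.imwrite("pics/c_w.png",im[:,:,::-1])
im=snapshot("side")[100:310,130:410];cv2.imwrite("pics/c_s.png",cv2.resize(im,None,fx=2.8,fy=2.8)[:,:,::-1])
```

```text
3.1333 [427.6 270.5  53.3] [91.8 39.6 -0.1  0. ] [ 1.1 -0.4  0.2] 75.54336217491613
```

View pics/c_w.png

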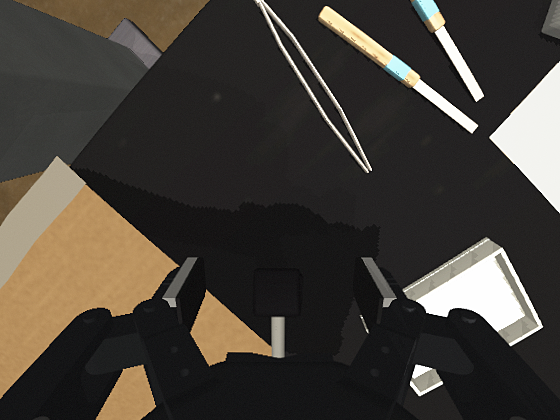

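View pics/c_s.png

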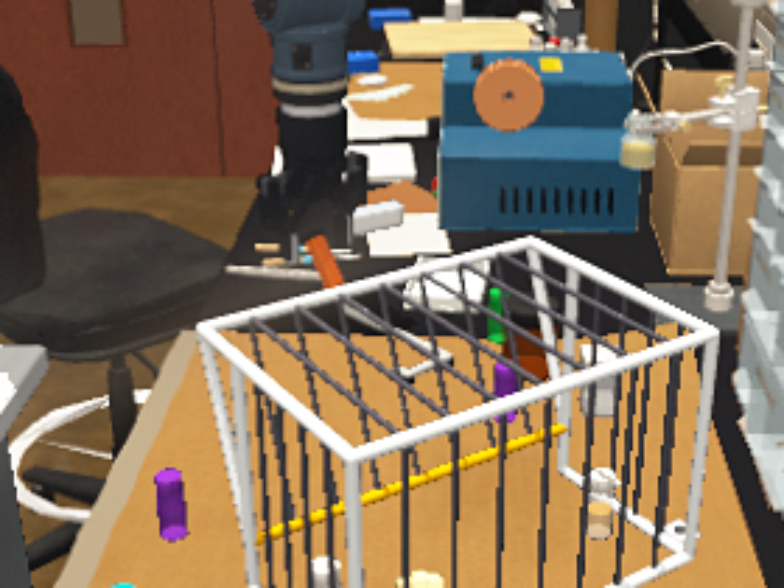

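Run:
```python
from h import *
np.set_printoptions(precision=1,suppress=True)
s=observe();C=cam("wrist",s);Rm=R.from_quat(s["eef_rot"]).as_matrix()
for uv in ((277,292),(277,270),(277,314)):
  for z in (75,82,89): print(uv,z,Rm.T@(onz(C,uv,z)-s["ee_pos"]))
print(proj(C,s["ee_pos"]+Rm@[0,0,-19]),proj(C,s["ee_pos"]))
im=cv2.imread("pics/c_w.png")[230:380,150:410]
cv2.imwrite("pics/c_wz.png",cv2.resize(cv2.convertScaleAbs(im,alpha=2.5,beta=20),None,fx=3,fy=3,interpolation=3))
```

```text
(277, 292) 75 [ -0.4   4.5 -19.4]
(277, 292) 82 [ -0.4  -0.1 -26.4]
(277, 292) 89 [ -0.3  -4.8 -33.4]
(277, 270) 75 [ -0.4  -7.4 -19.4]
(277, 270) 82 [ -0.3 -11.3 -26.4]
(277, 270) 89 [ -0.3 -15.3 -33.4]
(277, 314) 75 [ -0.5  17.1 -19.4]
(277, 314) 82 [ -0.4  11.7 -26.4]
(277, 314) 89 [ -0.4   6.4 -33.4]
[[277.9 283.3]] [[278.  263.9]]
```

View pics/c_wz.png

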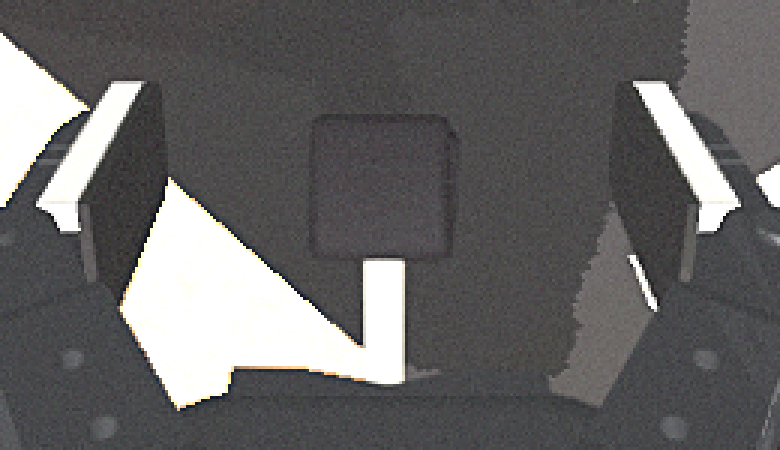

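>>> {"fn": "send_rows", "kwargs": {"deltas": [{"fingers":60,"offset":[4,-4,-3],"turn":0},{"fingers":30,"offset":[4,-4,-3],"turn":0},{"fingers":0,"offset":[4,-4,-3],"turn":0},{"fingers":0,"offset":[4,-4,-3],"turn":0},{"fingers":0,"offset":[4,-4,-3],"turn":0},{"fingers":0,"offset":[4,-4,-3],"turn":0},{"fingers":0,"offset":[4,-4,-3],"turn":0},{"fingers":0,"offset":[4,-4,-3],"turn":0}], "squeeze": 100}}

```text
t: 3.9
ee_pos: [433.7, 267.3, 53.1]
eef_rot: [0.919, 0.395, 0.002, -0.0]
ft_force: [-1.8, -1.3, 7.2]
grip_width: 17.6
```

>>> {"fn": "send_rows", "kwargs": {"deltas": [{"fingers":0,"offset":[0,0,0],"turn":0},{"fingers":0,"offset":[0,0,4],"turn":0},{"fingers":0,"offset":[0,0,8],"turn":0},{"fingers":0,"offset":[0,0,8],"turn":0}]}}

```text
t: 4.23
ee_pos: [434.0, 267.6, 61.8]
eef_rot: [0.919, 0.395, 0.002, -0.0]
ft_force: [0.6, 0.9, -2.1]
grip_width: 17.5
```

Run:
```python
from h import *
np.set_printoptions(precision=1,suppress=True)
s=observe();im=snapshot("wrist")
print(s["t"],s["ee_pos"],s["eef_rot"]*100,s["ft_force"],s["grip_width"])
cv2.imwrite("pics/d_w.png",im[:,:,::-1])
im=snapshot("side")[100:310,130:410];cv2.imwrite("pics/d_s.png",cv2.resize(im,None,fx=2.8,fy=2.8)[:,:,::-1])
```

```text
4.2333 [434.  267.6  61.8] [91.9 39.5  0.2 -0. ] [ 0.6  0.9 -2.1] 17.46015451611276
```

View pics/d_w.png

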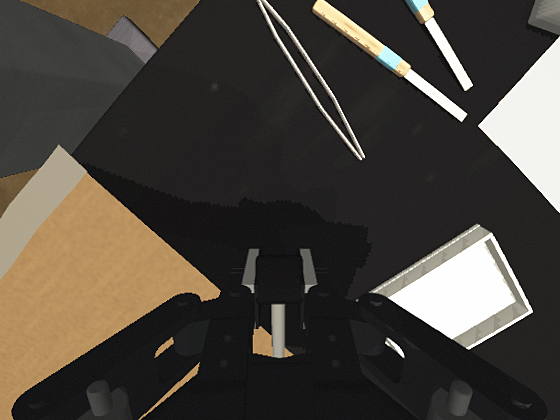

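View pics/d_s.png

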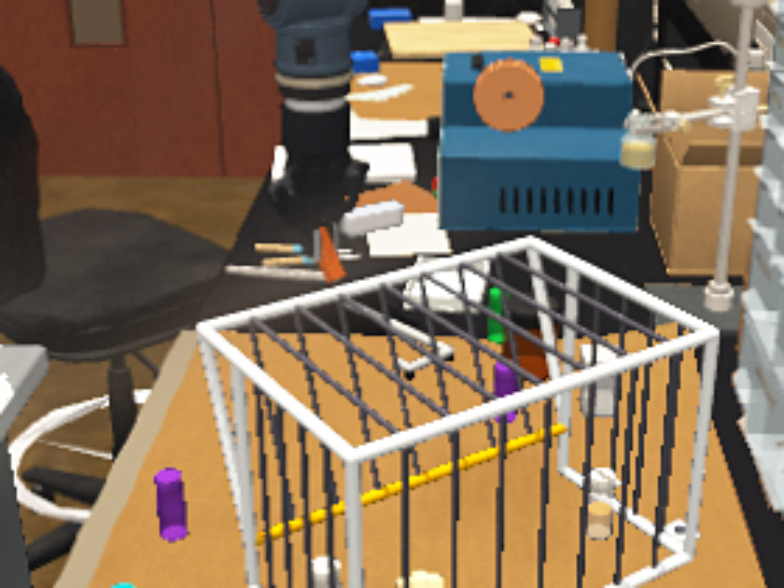

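>>> {"fn": "send_rows", "kwargs": {"deltas": [{"fingers":0,"offset":[-5,-20,5],"turn":-0.02},{"fingers":0,"offset":[-8,-48,5],"turn":-0.05},{"fingers":0,"offset":[-8,-77,5],"turn":-0.08},{"fingers":0,"offset":[-5,-106,5],"turn":-0.11},{"fingers":0,"offset":[-2,-135,5],"turn":-0.14},{"fingers":0,"offset":[0,-164,5],"turn":-0.16},{"fingers":0,"offset":[3,-192,5],"turn":-0.18},{"fingers":0,"offset":[7,-215,5],"turn":-0.184},{"fingers":0,"offset":[7,-215,5],"turn":-0.184},{"fingers":0,"offset":[7,-215,5],"turn":-0.184}]}}

```text
t: 5.17
ee_pos: [440.8, 51.5, 66.2]
eef_rot: [0.951, 0.308, 0.002, -0.0]
ft_force: [0.7, -0.1, -2.0]
grip_width: 17.5
```

```bash
cat > look.py <<'E'
from h import *
import sys
np.set_printoptions(precision=2,suppress=True)
p=sys.argv[1]
s=observe();im=snapshot("wrist")
a=2*np.arctan2(s["eef_rot"][1],s["eef_rot"][0])
print(s["t"],s["ee_pos"],"toolang",round(a,4),"yaw",round(a-np.pi/2,4),s["ft_force"],s["grip_width"])
cv2.imwrite(f"pics/{p}_w.png",im[:,:,::-1])
im=snapshot("side")[150:370,130:410];cv2.imwrite(f"pics/{p}_s.png",cv2.resize(im,None,fx=2.7,fy=2.7)[:,:,::-1])
im=snapshot("top")[80:300,150:460];cv2.imwrite(f"pics/{p}_t.png",cv2.resize(im,None,fx=2.5,fy=2.5)[:,:,::-1])
E
python3 look.py e
```

```text
5.1667 [440.83  51.55  66.22] toolang 0.626 yaw -0.9448 [ 0.73 -0.09 -1.98] 17.49066703525739
```

View pics/e_w.png

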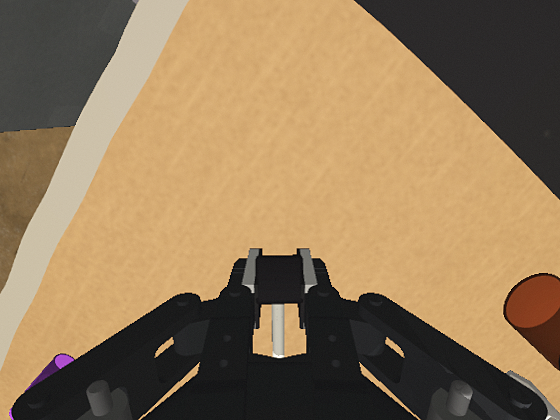

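View pics/e_s.png

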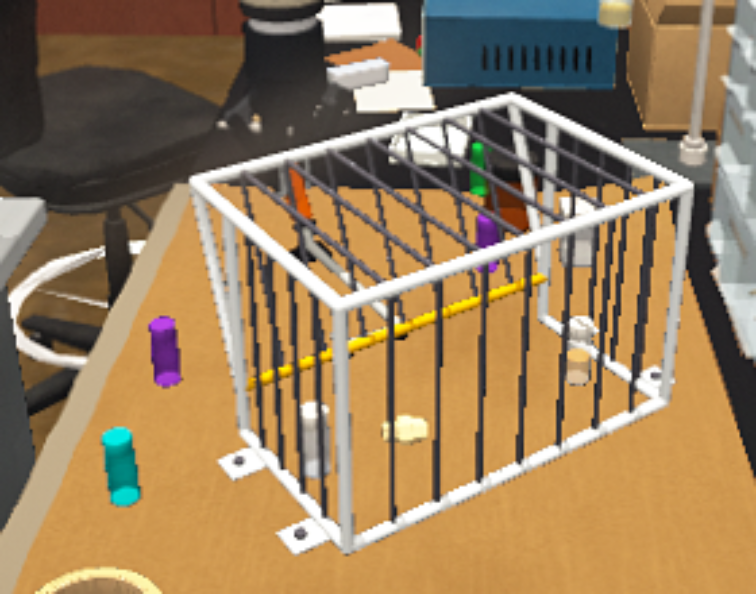

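View pics/e_t.png

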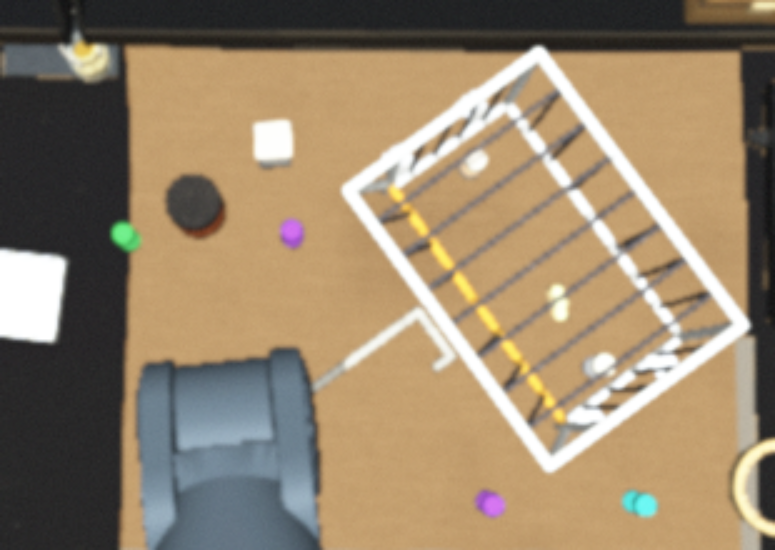

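Run:
```python
from h import *
from scipy.optimize import least_squares
np.set_printoptions(precision=1,suppress=True)
for n in ("top","side"):
    im=snapshot(n);cv2.imwrite(f"pics/f_{n}.png",im[:,:,::-1]);C=cam(n)
    hsv=cv2.cvtColor(im,cv2.COLOR_RGB2HSV)
    m=(hsv[...,0]>18)&(hsv[...,0]<30)&(hsv[...,1]>200)&(hsv[...,2]>190)
    m[:130]=0;m[300:]=0;m[:,:210]=0;m[:,420:]=0
    ys,xs=np.nonzero(m);print(n,len(xs),xs.min(),xs.max(),ys.min(),ys.max())
    P=np.array([onz(C,(x,y),48) for x,y in zip(xs,ys)])[:,:2]
    vx,vy,cx,cy=cv2.fitLine(P.astype(np.float32),cv2.DIST_HUBER,0,.01,.01).ravel()
    t=(P-[cx,cy])@[vx,vy];r=(P-[cx,cy])@[-vy,vx]
    mid=np.array([cx,cy])+np.array([vx,vy])*(t.max()+t.min())/2
    print("dir ang of y axis",np.arctan2(vy,vx)," yaw",np.round(np.arctan2(vy,vx)-np.pi/2,4),"mid",mid,"len",t.max()-t.min(),"rms",r.std())
    for k,z in (("hook_inner",22),("fitting_center",10),("vial_clear_center",28),("hook_tip",22)):
        for q in landmark_of(k,n)[:2]: print(k,round(q["p"],2),np.array(q["uv"]),onz(C,q["uv"],z))
    for q in trace("fitting_center",n)[:2]:
        mm=q["pixels"];ys,xs=np.nonzero(mm);P=np.array([onz(C,(x,y),10)[:2] for x,y in zip(xs,ys)])
        c=P.mean(0);w,v=np.linalg.eigh(np.cov(P.T));print("trace",round(q["p"],2),len(xs),c,np.sqrt(w)*4,v[:,1])
```

```text
Traceback (most recent call last):
ValueError: zero-size array to reduction operation minimum which has no identity
```

Run:
```python
import cv2
a=cv2.imread("pics/f_top.png")[150:270,280:420];cv2.imwrite("pics/f_tz.png",cv2.resize(a,None,fx=5,fy=5,interpolation=0))
```

```text
(no output)
```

View pics/f_tz.png

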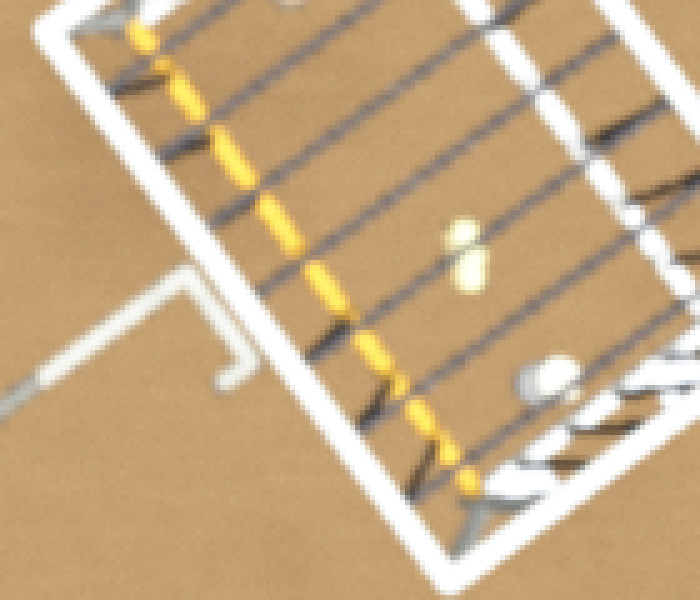

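```bash
cat > m.py <<'E'
from h import *
np.set_printoptions(precision=1,suppress=True)
for n in ("top","side"):
    im=snapshot(n);cv2.imwrite(f"pics/f_{n}.png",im[:,:,::-1]);C=cam(n)
    i=im.astype(int);m=(i[...,0]>190)&(i[...,0]-i[...,2]>(115 if n=="top" else 150))&(i[...,1]>130)
    m[:130]=0;m[300:]=0;m[:,:210]=0;m[:,420:]=0
    ys,xs=np.nonzero(m);print(n,len(xs),xs.min(),xs.max(),ys.min(),ys.max())
    P=np.array([onz(C,(x,y),48) for x,y in zip(xs,ys)])[:,:2]
    vx,vy,cx,cy=cv2.fitLine(P.astype(np.float32),cv2.DIST_HUBER,0,.01,.01).ravel()
    t=(P-[cx,cy])@[vx,vy];r=(P-[cx,cy])@[-vy,vx]
    mid=np.array([cx,cy])+np.array([vx,vy])*(t.max()+t.min())/2
    print(" yaw",np.round(np.arctan2(vy,vx)-np.pi/2,4),"mid",mid,"len",t.max()-t.min(),"rms",r.std())
    for k,z in (("hook_inner",22),("fitting_center",10),("vial_clear_center",28),("hook_tip",22)):
        for q in landmark_of(k,n)[:2]: print(k,round(q["p"],2),np.array(q["uv"]),onz(C,q["uv"],z))
    for q in trace("fitting_center",n)[:2]:
        mm=q["pixels"];ys,xs=np.nonzero(mm);P=np.array([onz(C,(x,y),10)[:2] for x,y in zip(xs,ys)])
        c=P.mean(0);w,v=np.linalg.eigh(np.cov(P.T));print("trace",round(q["p"],2),len(xs),c,np.sqrt(w)*4,v[:,1])
E
python3 m.py
```

```text
top 427 306 375 155 248
 yaw -0.9385 mid [ 560.3 -163.4] len 288.30709175740026 rms 3.380841922055436
hook_inner 0.78 [321.1 214.3] [ 528.2 -117.4   22. ]
fitting_center 0.64 [374.7 202.5] [ 560.  -255.9   10. ]
vial_clear_center 0.52 [387.5 225.3] [ 501.1 -284.2   28. ]
hook_tip 0.73 [321.2 226.7] [ 496.7 -117.6   22. ]
side 279 222 378 228 292
 yaw -0.9401 mid [ 638.6 -103.7] len 478.4632210006125 rms 3.759806143957697
hook_inner 0.82 [266.4 274.2] [ 531.3 -136.2   22. ]
fitting_center 0.62 [280.1 306.4] [ 567.6 -240.5   10. ]
vial_clear_center 0.73 [245.8 314.7] [ 501.4 -294.3   28. ]
hook_tip 0.57 [246.  311.3] [ 499.5 -275.6   22. ]
```

>>> {"fn": "send_rows", "kwargs": {"deltas": [{"fingers":0,"offset":[10,7,-5],"turn":0.003},{"fingers":0,"offset":[10,7,-10],"turn":0.006},{"fingers":0,"offset":[20,-7,-10],"turn":0.006},{"fingers":0,"offset":[30,-21,-10],"turn":0.006},{"fingers":0,"offset":[41,-36,-10],"turn":0.006},{"fingers":0,"offset":[52,-51,-10],"turn":0.006},{"fingers":0,"offset":[63,-66,-10],"turn":0.006},{"fingers":0,"offset":[63,-66,-10],"turn":0.006}]}}

```text
t: 6.63
ee_pos: [506.2, -15.4, 55.8]
eef_rot: [0.95, 0.311, 0.003, 0.001]
ft_force: [1.0, -0.9, -1.4]
grip_width: 17.9
```

```bash
python3 look.py g;python3 m.py | grep -E "hook|fit|trace|top|side"
```

```text
6.6333 [506.22 -15.45  55.84] toolang 0.6332 yaw -0.9376 [ 0.98 -0.86 -1.37] 17.854016095054973
top 451 306 375 155 248
hook_inner 0.6 [346.5 190.1] [ 590.4 -182.1   22. ]
fitting_center 0.5 [375.  200.8] [ 564.4 -256.7   10. ]
hook_tip 0.63 [349.3 201.4] [ 561.5 -189.1   22. ]
trace 0.39 42 [ 560.6 -252.7] [14.4 39.1] [-0.9 -0.3]
side 302 222 378 169 292
hook_inner 0.85 [294.6 290.9] [ 597.5 -200.    22. ]
fitting_center 0.66 [281.2 306.9] [ 570.  -242.2   10. ]
fitting_center 0.46 [269.  261.8] [532.2 -61.8  10. ]
hook_tip 0.74 [278.4 291.6] [ 562.3 -204.    22. ]
trace 0.49 120 [ 569.5 -249.6] [31.8 37.4] [0.1 1. ]
```

View pics/g_s.png

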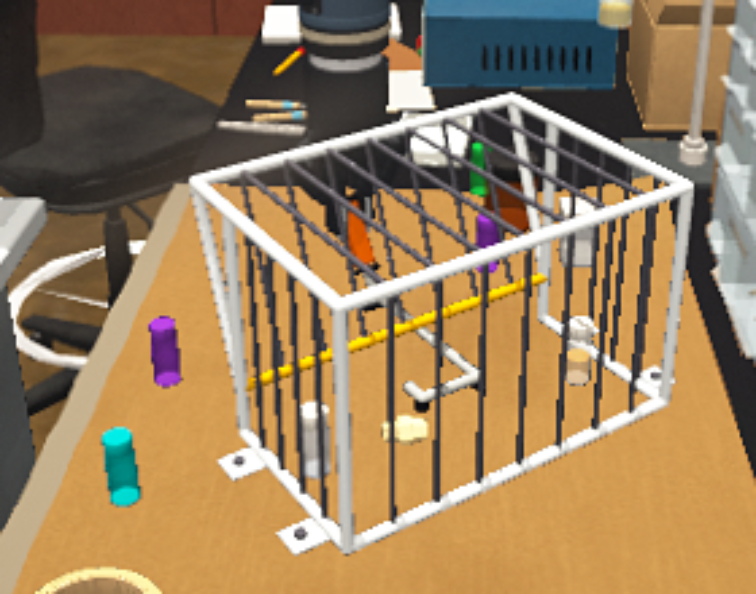

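View pics/g_t.png

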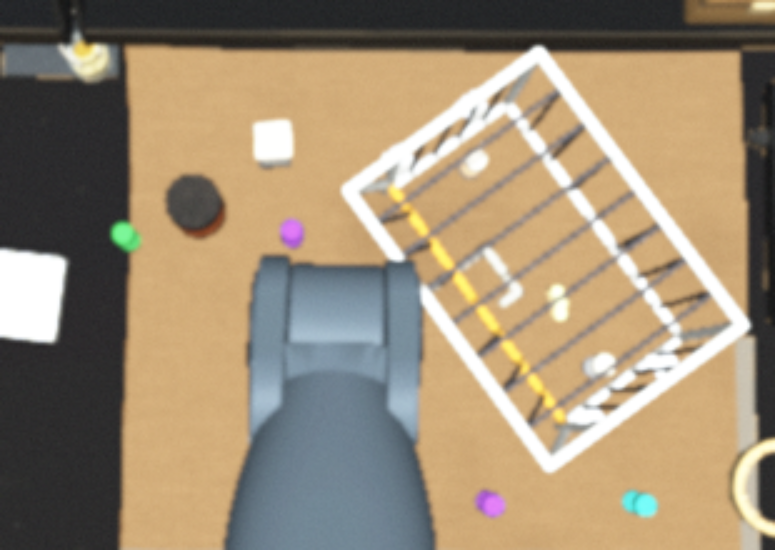

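>>> {"fn": "send_rows", "kwargs": {"deltas": [{"fingers":0,"offset":[8,-3,0],"turn":0},{"fingers":0,"offset":[14,-12,0],"turn":0},{"fingers":0,"offset":[20,-20,0],"turn":0},{"fingers":0,"offset":[26,-27,0],"turn":0},{"fingers":0,"offset":[31,-34,0],"turn":0},{"fingers":0,"offset":[31,-34,0],"turn":0}]}}

```text
t: 7.88
ee_pos: [536.2, -49.1, 56.2]
eef_rot: [0.95, 0.311, 0.002, 0.0]
ft_force: [0.6, -0.4, -0.2]
grip_width: 17.8
```

```bash
python3 look.py i;python3 m.py | grep -E "hook|fit|trace|top|side"
```

```text
7.8833 [536.21 -49.09  56.24] toolang 0.6332 yaw -0.9376 [ 0.61 -0.35 -0.24] 17.77249384488002
top 275 306 375 155 248
hook_inner 0.64 [387.5 226.9] [ 497.3 -285.5   22. ]
hook_inner 0.63 [361.1 176.3] [ 626.  -219.4   22. ]
fitting_center 0.44 [375.  199.4] [ 568.  -256.7   10. ]
hook_tip 0.48 [362.  187.7] [ 596.8 -221.6   22. ]
side 307 222 378 169 293
hook_inner 0.59 [311.9 303. ] [ 634.5 -242.2   22. ]
fitting_center 0.62 [272.  243.3] [534.   32.3  10. ]
fitting_center 0.5 [279.3 306.2] [ 565.9 -239.9   10. ]
hook_tip 0.75 [290.2 301.3] [ 588.8 -238.    22. ]
trace 0.43 131 [ 568.3 -249.4] [35.1 38.4] [0.5 0.9]
```

View pics/i_s.png

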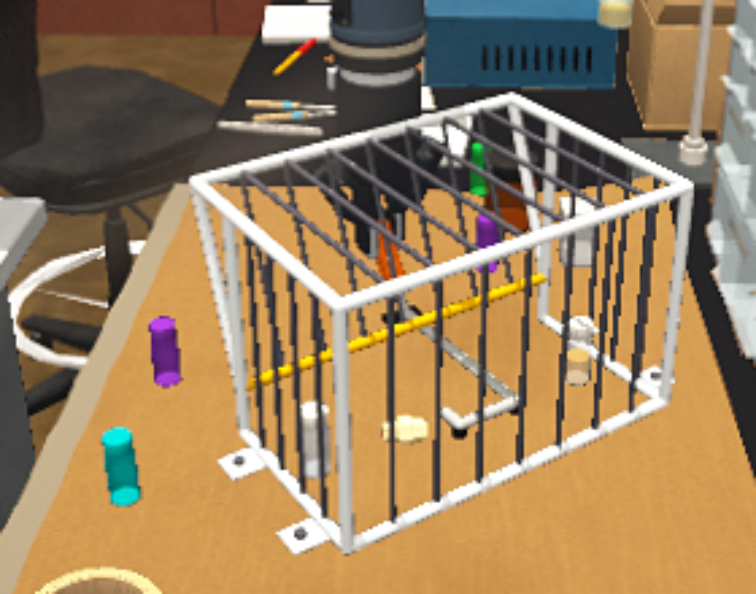

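View pics/i_t.png

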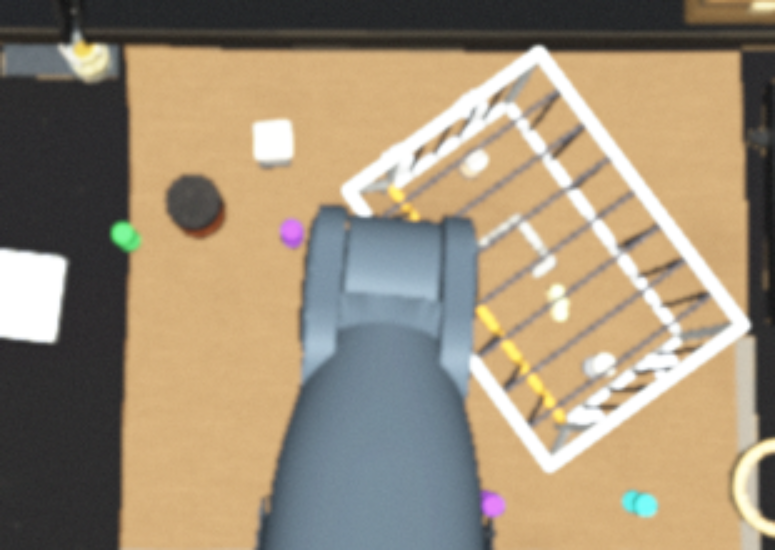

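Run:
```python
from h import *
np.set_printoptions(precision=1,suppress=True)
T=cam("top");S=cam("side")
def G(P): return P[0]*.59-P[1]*.807-461.5, P[0]*.807+P[1]*.59-355.8,P[2]
for n,a,b in (("net inner",(361.1,176.3),(311.9,303)),("net tip",(362,187.7),(290.2,301.3)),("fit",(373.6,201.2),(280.3,308.6)),("fitnet",(375,200.5),(280.3,306.5))):
    P=tri([ray(T,a),ray(S,b)]);print(n,P,np.array(G(P)))
s=observe();print(np.array(G(s["ee_pos"])))
a=cv2.imread("pics/f_top.png")[150:230,330:410];cv2.imwrite("pics/j_t.png",cv2.resize(a,None,fx=7,fy=7,interpolation=3))
a=cv2.imread("pics/f_side.png")[210:330,230:350];cv2.imwrite("pics/j_s.png",cv2.resize(a,None,fx=5,fy=5,interpolation=3))
```

```text
net inner [ 631.7 -221.8    6.3] [90.2 23.1  6.3]
net tip [ 593.2 -223.5   12. ] [68.9 -9.  12. ]
fit [ 565.9 -252.3   12.9] [ 76.  -48.   12.9]
fitnet [ 566.5 -254.6   20.1] [ 78.2 -48.8  20.1]
[-107.9   47.8   56.3]
```

View pics/j_t.png

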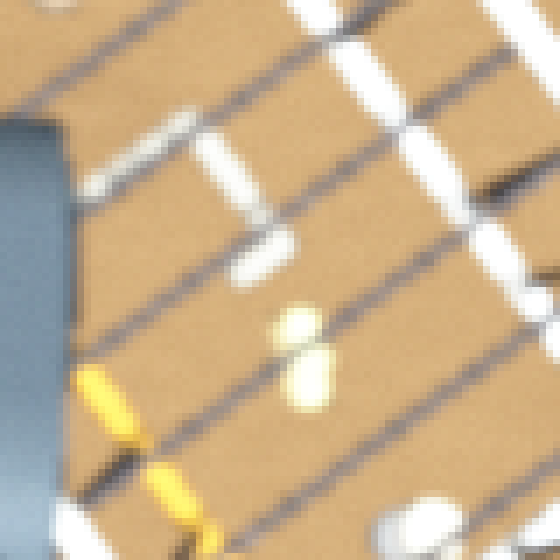

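View pics/j_s.png

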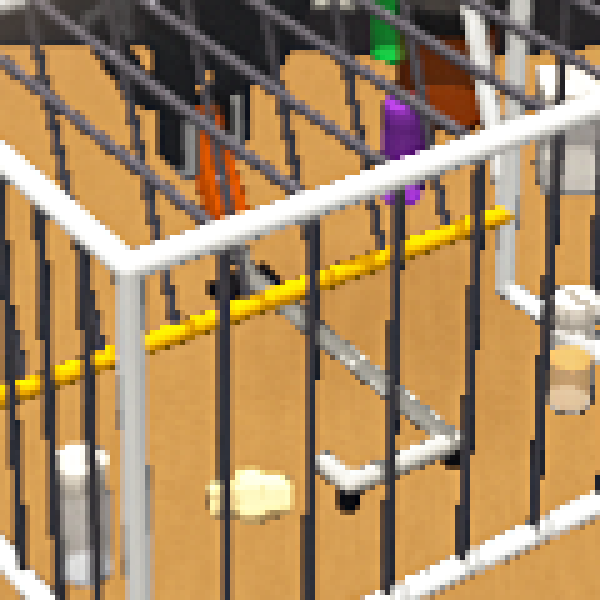

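>>> {"fn": "send_rows", "kwargs": {"deltas": [{"fingers":0,"offset":[0,0,10],"turn":0},{"fingers":0,"offset":[0,0,21],"turn":0},{"fingers":0,"offset":[1,-2,21],"turn":0},{"fingers":0,"offset":[2,-3,21],"turn":0},{"fingers":0,"offset":[3,-4,21],"turn":0},{"fingers":0,"offset":[3,-4,21],"turn":0},{"fingers":0,"offset":[3,-4,21],"turn":0}]}}

```text
t: 9.22
ee_pos: [537.4, -51.4, 76.9]
eef_rot: [0.95, 0.312, 0.001, -0.0]
ft_force: [-0.2, 0.4, -1.8]
grip_width: 17.4
```

```bash
python3 look.py k;python3 - <<'E'
import cv2
from h import *
s=observe();P=s["ee_pos"];print(P[0]*.59-P[1]*.807-461.5, P[0]*.807+P[1]*.59-355.8)
a=snapshot("side")[190:330,230:350,::-1];cv2.imwrite("pics/k_s.png",cv2.resize(a,None,fx=4.2,fy=4.2,interpolation=3))
E
```

```text
9.2167 [537.45 -51.36  76.87] toolang 0.6347 yaw -0.9361 [-0.22  0.45 -1.77] 17.365887124239492
-103.084695676602 47.66849374765735
```

View pics/k_s.png

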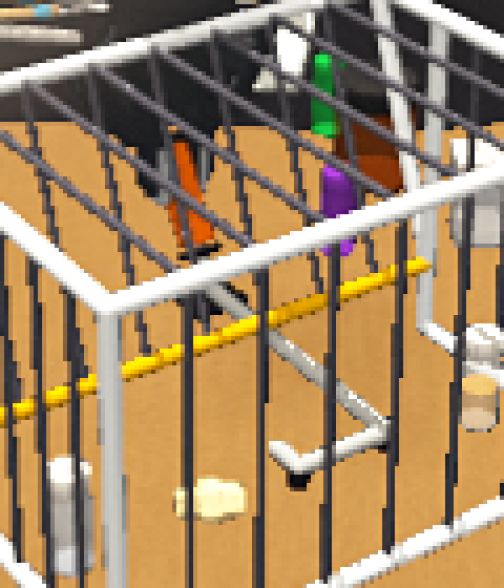

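View pics/k_w.png

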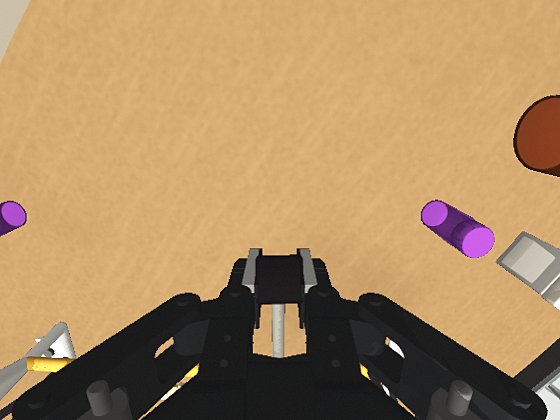

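>>> {"fn": "send_rows", "kwargs": {"deltas": [{"fingers":0,"offset":[1,-1,0],"turn":0},{"fingers":0,"offset":[2,-2,0],"turn":0},{"fingers":0,"offset":[2,-3,0],"turn":0},{"fingers":0,"offset":[3,-4,0],"turn":0},{"fingers":0,"offset":[3,-4,0],"turn":0},{"fingers":0,"offset":[3,-4,0],"turn":0}]}}

```text
t: 9.92
ee_pos: [540.5, -55.3, 77.0]
eef_rot: [0.95, 0.312, 0.002, -0.0]
ft_force: [0.1, 0.4, -2.1]
grip_width: 17.2
```

Run:
```python
import cv2
from h import *
s=observe();P=s["ee_pos"];print(P,s["ft_force"],P[0]*.59-P[1]*.807-461.5, P[0]*.807+P[1]*.59-355.8)
a=snapshot("side")[190:330,230:350,::-1];cv2.imwrite("pics/l_s.png",cv2.resize(a,None,fx=4.2,fy=4.2,interpolation=3))
a=snapshot("top")[150:230,330:410,::-1];cv2.imwrite("pics/l_t.png",cv2.resize(a,None,fx=7,fy=7,interpolation=3))
```

```text
[540.51794356 -55.30989954  77.04209652] [ 0.14171471  0.38022409 -2.05741852] -97.95932436805987 47.765139724175526
```

View pics/l_t.png

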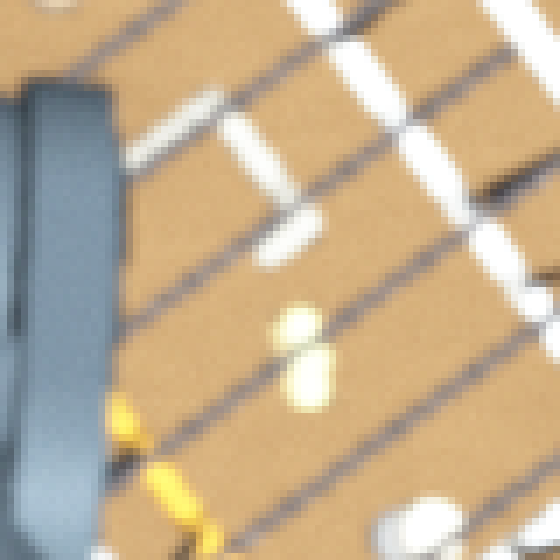

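>>> {"fn": "send_rows", "kwargs": {"deltas": [{"fingers":0,"offset":[-8,-6,0],"turn":0},{"fingers":0,"offset":[-18,-13,0],"turn":0},{"fingers":0,"offset":[-30,-22,0],"turn":0},{"fingers":0,"offset":[-41,-30,0],"turn":0},{"fingers":0,"offset":[-50,-37,0],"turn":0},{"fingers":0,"offset":[-50,-37,0],"turn":0},{"fingers":0,"offset":[-50,-37,0],"turn":0}]}}

```text
t: 10.6
ee_pos: [489.9, -92.9, 77.4]
eef_rot: [0.95, 0.311, 0.002, -0.0]
ft_force: [0.2, 0.7, -1.5]
grip_width: 17.5
```

```bash
cat > v.py <<'E'
import cv2,sys
from h import *
np.set_printoptions(precision=1,suppress=True)
s=observe();P=s["ee_pos"];print(s["t"],P,s["ft_force"],P[0]*.59-P[1]*.807-461.5, P[0]*.807+P[1]*.59-355.8)
a=snapshot("side")[190:330,230:350,::-1];a=cv2.resize(a,None,fx=4,fy=4,interpolation=3)[:560]
b=snapshot("top")[150:270,320:410,::-1];b=cv2.resize(b,None,fx=4.6,fy=4.6,interpolation=3)
o=np.zeros((560,800,3),np.uint8)
o[:a.shape[0],:a.shape[1]]=a[:,:480];w=min(320,b.shape[1]);b=cv2.resize(b,(320,int(b.shape[0]*320/b.shape[1])));o[:b.shape[0],480:]=b
cv2.imwrite(f"pics/{sys.argv[1]}.png",o)
E
python3 v.py n1
```

```text
10.6 [489.9 -92.9  77.4] [ 0.2  0.7 -1.5] -97.47854832615343 -15.239332167856617
```

View pics/n1.png

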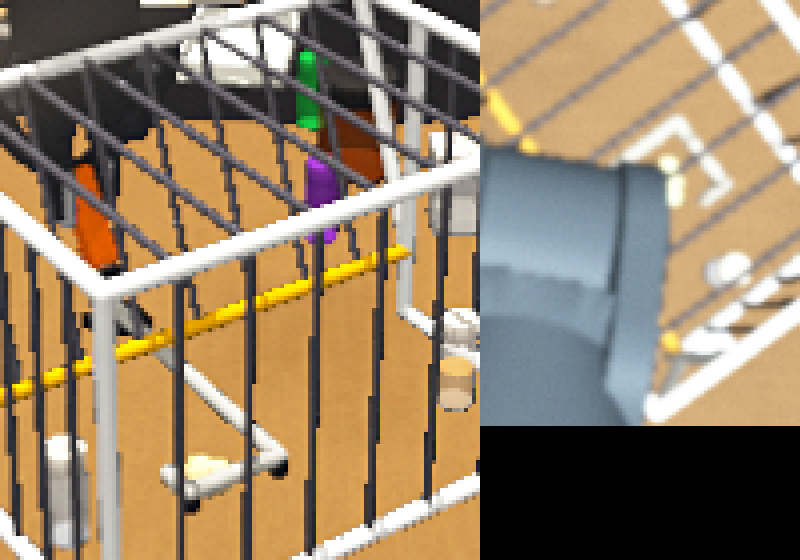

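>>> {"fn": "send_rows", "kwargs": {"deltas": [{"fingers":0,"offset":[0,0,-8],"turn":0},{"fingers":0,"offset":[0,0,-16],"turn":0},{"fingers":0,"offset":[0,0,-23],"turn":0},{"fingers":0,"offset":[0,0,-23],"turn":0},{"fingers":0,"offset":[0,0,-23],"turn":0}]}}

```text
t: 11.12
ee_pos: [490.7, -92.1, 53.4]
eef_rot: [0.95, 0.312, 0.002, -0.0]
ft_force: [0.4, -0.6, -0.8]
grip_width: 17.3
```

```bash
python3 v.py n2
```

```text
11.1167 [490.7 -92.1  53.4] [ 0.4 -0.6 -0.8] -97.69306997562194 -14.102177631510642
```

View pics/n2.png

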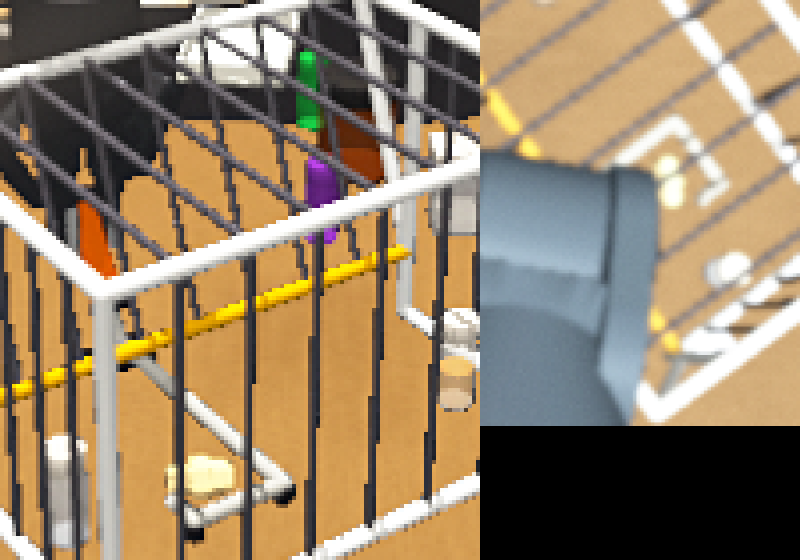

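>>> {"fn": "send_rows", "kwargs": {"deltas": [{"fingers":0,"offset":[-3,4,0],"turn":0},{"fingers":0,"offset":[-6,8,0],"turn":0},{"fingers":0,"offset":[-9,12,0],"turn":0},{"fingers":0,"offset":[-13,18,0],"turn":0},{"fingers":0,"offset":[-18,24,0],"turn":0},{"fingers":0,"offset":[-23,31,0],"turn":0},{"fingers":0,"offset":[-27,37,0],"turn":0},{"fingers":0,"offset":[-31,43,0],"turn":0},{"fingers":0,"offset":[-35,48,0],"turn":0},{"fingers":0,"offset":[-35,48,0],"turn":0}]}}

```text
t: 12.05
ee_pos: [454.6, -43.2, 53.7]
eef_rot: [0.95, 0.313, 0.001, -0.001]
ft_force: [-0.6, 0.1, -0.9]
grip_width: 17.3
```

```bash
python3 v.py n3
```

```text
12.05 [454.6 -43.2  53.7] [-0.6  0.1 -0.9] -158.4295386516335 -14.42203382550366
```

View pics/n3.png

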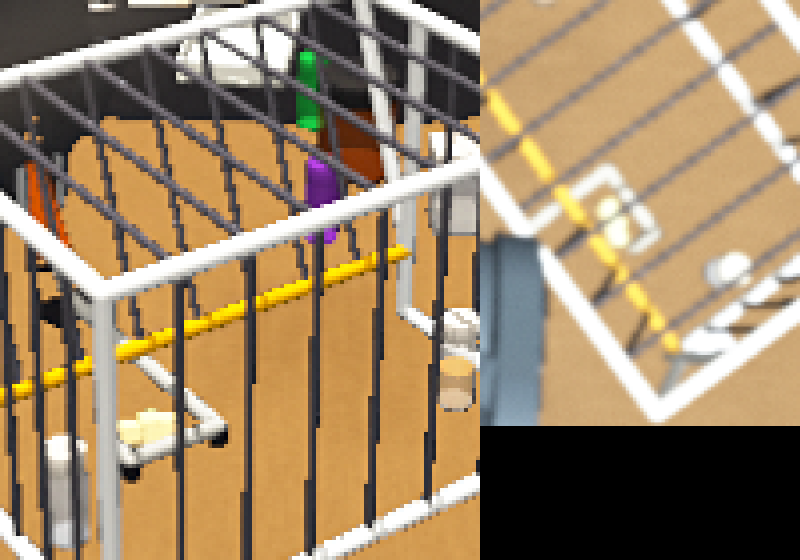

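>>> {"fn": "send_rows", "kwargs": {"deltas": [{"fingers":0,"offset":[-6,8,0],"turn":0},{"fingers":0,"offset":[-12,16,0],"turn":0},{"fingers":0,"offset":[-18,25,0],"turn":0},{"fingers":0,"offset":[-25,34,0],"turn":0},{"fingers":0,"offset":[-32,44,0],"turn":0},{"fingers":0,"offset":[-39,53,0],"turn":0},{"fingers":0,"offset":[-45,62,0],"turn":0},{"fingers":0,"offset":[-51,70,0],"turn":0},{"fingers":0,"offset":[-56,77,0],"turn":0},{"fingers":0,"offset":[-56,77,0],"turn":0}]}}

```text
t: 12.98
ee_pos: [398.2, 34.3, 53.7]
eef_rot: [0.95, 0.313, 0.001, -0.001]
ft_force: [0.2, 0.2, -1.4]
grip_width: 17.1
```

```bash
python3 look.py o
```

```text
12.9833 [398.21  34.31  53.71] toolang 0.6367 yaw -0.9341 [ 0.25  0.17 -1.42] 17.142142438717872
```

View pics/o_t.png

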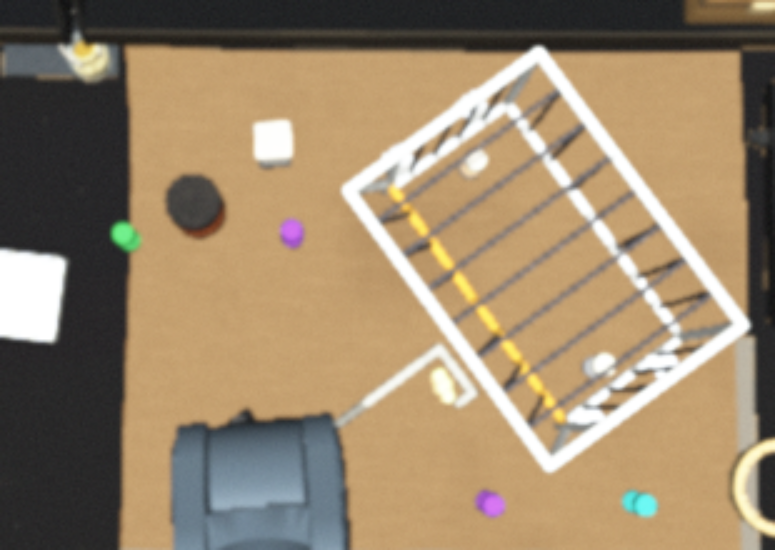

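View pics/o_s.png

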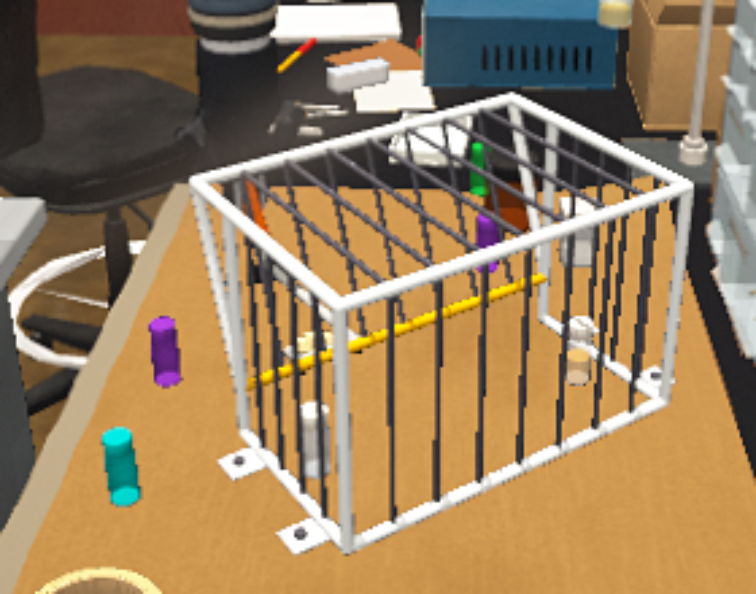

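>>> {"fn": "send_rows", "kwargs": {"deltas": [{"fingers":0,"offset":[-6,8,0],"turn":0},{"fingers":0,"offset":[-13,18,0],"turn":0},{"fingers":0,"offset":[-20,28,0],"turn":0},{"fingers":0,"offset":[-27,38,0],"turn":0},{"fingers":0,"offset":[-34,47,0],"turn":0},{"fingers":0,"offset":[-41,56,0],"turn":0},{"fingers":0,"offset":[-47,65,0],"turn":0},{"fingers":0,"offset":[-47,65,0],"turn":0},{"fingers":0,"offset":[-47,65,0],"turn":0}]}}

```text
t: 13.88
ee_pos: [352.5, 98.4, 53.8]
eef_rot: [0.95, 0.313, 0.002, -0.0]
ft_force: [-0.4, 0.5, -2.0]
grip_width: 17.4
```

```bash
python3 look.py p; python3 m.py|grep -E "fit|trace"
```

```text
13.8833 [352.51  98.38  53.76] toolang 0.6367 yaw -0.9341 [-0.35  0.54 -2.04] 17.44004855542123
fitting_center 0.57 [305.1 251.3] [434.  -77.5  10. ]
fitting_center 0.29 [249.5 275.9] [370.9  63.8  10. ]
trace 0.58 1425 [569.8 315.3] [ 95.9 129.1] [0.1 1. ]
trace 0.4 117 [430.4 -69.1] [25.3 38.6] [-0.9 -0.4]
fitting_center 0.39 [229.8 260.1] [434.  -57.9  10. ]
```

View pics/p_t.png

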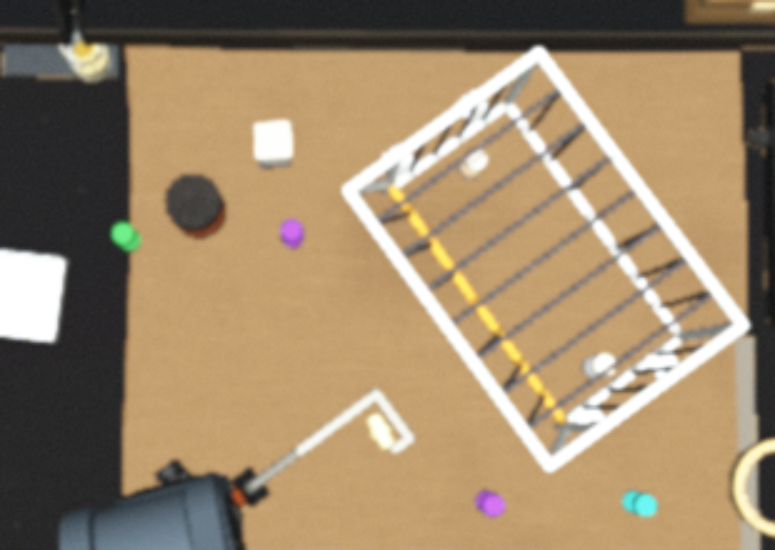

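>>> {"fn": "send_rows", "kwargs": {"deltas": [{"fingers":0,"offset":[0,0,25],"turn":0},{"fingers":0,"offset":[0,0,50],"turn":0},{"fingers":0,"offset":[0,0,55],"turn":0},{"fingers":0,"offset":[24,18,55],"turn":0},{"fingers":0,"offset":[48,36,55],"turn":0},{"fingers":0,"offset":[72,54,55],"turn":0},{"fingers":0,"offset":[96,72,55],"turn":0},{"fingers":0,"offset":[96,72,40],"turn":0},{"fingers":0,"offset":[96,72,20],"turn":0},{"fingers":0,"offset":[96,72,10],"turn":0}]}}

```text
t: 15.47
ee_pos: [448.0, 170.3, 61.4]
eef_rot: [0.95, 0.313, 0.001, -0.0]
ft_force: [-0.9, 0.2, 0.2]
grip_width: 17.2
```

```bash
python3 look.py q; python3 m.py|grep -E "fit|trace"
```

```text
15.4667 [447.98 170.26  61.35] toolang 0.6364 yaw -0.9344 [-0.91  0.22  0.22] 17.193102300176662
fitting_center 0.64 [303.6 250.8] [435.2 -73.7  10. ]
trace 0.61 117 [434.  -67.1] [25.8 37.8] [-0.9 -0.4]
fitting_center 0.61 [228.9 258.1] [430.3 -48.4  10. ]
trace 0.57 41 [438.9 -66. ] [29.7 41.4] [-0.8 -0.5]
```

View pics/q_t.png

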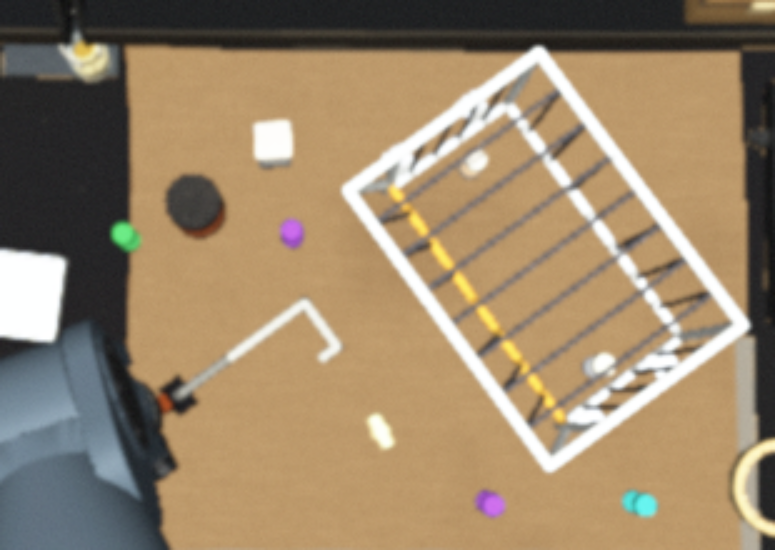

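View pics/q_s.png

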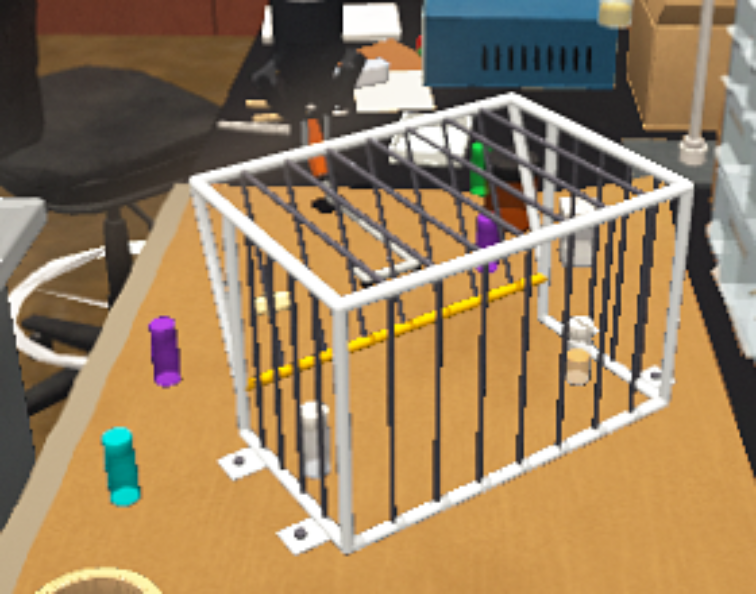

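>>> {"fn": "send_rows", "kwargs": {"deltas": [{"fingers":0,"offset":[0,0,-5],"turn":0},{"fingers":0,"offset":[0,0,-9],"turn":0},{"fingers":0,"offset":[0,0,-9],"turn":0},{"fingers":15,"offset":[0,0,-9],"turn":0},{"fingers":30,"offset":[0,0,-9],"turn":0},{"fingers":60,"offset":[0,0,-9],"turn":0},{"fingers":100,"offset":[0,0,-9],"turn":0},{"fingers":100,"offset":[0,0,-9],"turn":0},{"fingers":100,"offset":[0,0,-9],"turn":0}]}}

```text
t: 16.97
ee_pos: [448.7, 170.2, 55.0]
eef_rot: [0.95, 0.313, 0.002, -0.0]
ft_force: [0.2, 0.5, -0.9]
grip_width: 72.8
```

```bash
python3 look.py r
```

```text
16.9667 [448.74 170.16  54.98] toolang 0.6358 yaw -0.935 [ 0.15  0.53 -0.92] 72.83878132353864
```

View pics/r_w.png

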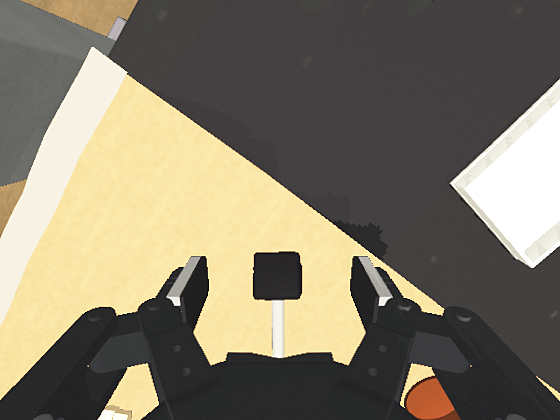

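>>> {"fn": "send_rows", "kwargs": {"deltas": [{"fingers":100,"offset":[0,0,40],"turn":0},{"fingers":100,"offset":[0,0,80],"turn":0},{"fingers":100,"offset":[0,0,120],"turn":0},{"fingers":100,"offset":[0,-20,145],"turn":0},{"fingers":100,"offset":[-3,-60,145],"turn":0},{"fingers":100,"offset":[-6,-100,145],"turn":0},{"fingers":100,"offset":[-9,-140,145],"turn":-0.05},{"fingers":100,"offset":[-12,-180,145],"turn":-0.1},{"fingers":100,"offset":[-15,-220,145],"turn":-0.15},{"fingers":100,"offset":[-16,-240,145],"turn":-0.19}]}}

```text
t: 17.95
ee_pos: [431.9, -73.1, 200.2]
eef_rot: [0.976, 0.219, 0.002, 0.0]
ft_force: [1.1, 0.7, -0.0]
grip_width: 85.6
```

>>> {"fn": "send_rows", "kwargs": {"deltas": [{"fingers":100,"offset":[0,0,0],"turn":0},{"fingers":100,"offset":[0,0,0],"turn":0}]}}

```text
t: 18.12
ee_pos: [431.7, -74.2, 200.2]
eef_rot: [0.976, 0.218, 0.002, 0.0]
ft_force: [1.0, 1.7, -0.2]
grip_width: 85.4
```

```bash
python3 look.py s
python3 - <<'E'
from h import *
np.set_printoptions(precision=2,suppress=True)
s=observe();snapshot("wrist");C=cam("wrist",s)
print(s["joint_pos"])
Rm=R.from_quat(s["eef_rot"]).as_matrix()
for q in landmark_of("fitting_center","wrist")[:2]:
    P=onz(C,q["uv"],10);print(q["p"],q["uv"],P,Rm.T@(P-s["ee_pos"]))
for q in trace("fitting_center","wrist")[:2]:
    ys,xs=np.nonzero(q["pixels"]);P=np.array([onz(C,(x,y),10)[:2] for x,y in zip(xs,ys)])
    w,v=np.linalg.eigh(np.cov(P.T));print(q["p"],len(xs),P.mean(0),np.sqrt(w)*4,np.arctan2(v[1,1],v[0,1]))
E
```

```text
18.1167 [431.68 -74.17 200.22] toolang 0.4387 yaw -1.1321 [ 1.04  1.74 -0.24] 85.37000809560708
[-0.17  0.1  -0.27  1.2   0.    0.96]
0.74 [284.3, 177.4] [436.   -62.89  10.  ] [  6.89  -6.92 190.17]
0.57 [255.6, 348.5] [ 504.76 -298.51   10.  ] [-31.96 235.43 190.3 ]
0.66 491 [435.31 -67.27] [22.18 38.11] -2.6257563569124818
0.65 7838 [ 679.39 -176.9 ] [222.27 681.05] -2.7245158982265574
```

View pics/s_w.png

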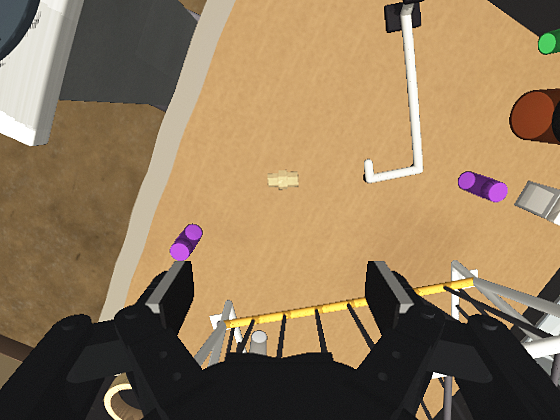

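View pics/s_s.png

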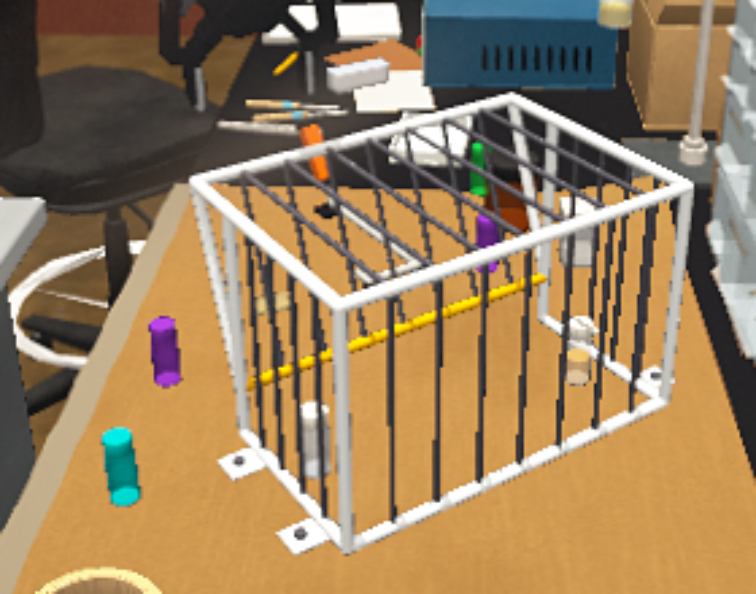

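Run:
```python
from h import *
np.set_printoptions(precision=2,suppress=True)
im=cv2.imread("pics/s_w.png");cv2.imwrite("pics/s_z.png",cv2.resize(im[150:210,245:325],None,fx=8,fy=8,interpolation=3))
s=observe();C=cam("wrist",s);Rm=R.from_quat(s["eef_rot"]).as_matrix()
for uv in ((267,180),(300,180),(283.5,180)):print(Rm.T@(onz(C,uv,12)-s["ee_pos"]))
```

```text
[-12.66  -4.4  188.08]
[ 24.61  -4.33 188.21]
[  5.96  -4.36 188.15]
```

View pics/s_z.png

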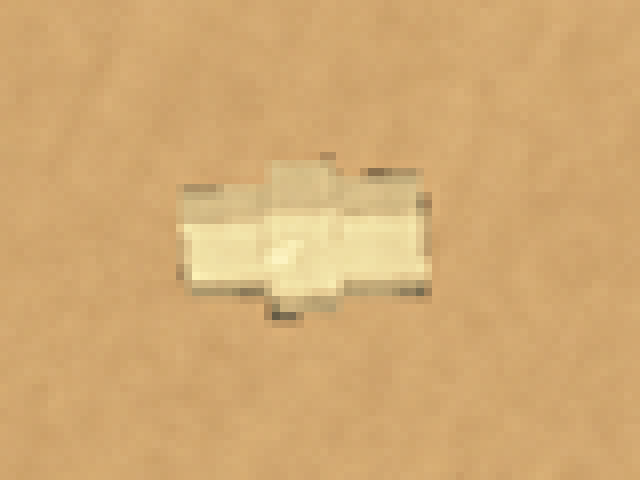

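>>> {"fn": "send_rows", "kwargs": {"deltas": [{"fingers":100,"offset":[4,7,-40],"turn":0},{"fingers":100,"offset":[4,7,-80],"turn":0},{"fingers":90,"offset":[4,7,-120],"turn":0},{"fingers":80,"offset":[4,7,-155],"turn":0},{"fingers":70,"offset":[4,7,-175],"turn":0},{"fingers":70,"offset":[4,7,-188],"turn":0},{"fingers":70,"offset":[4,7,-198],"turn":0},{"fingers":70,"offset":[4,7,-199],"turn":0},{"fingers":70,"offset":[4,7,-199],"turn":0}]}}

```text
t: 19.17
ee_pos: [435.8, -64.3, 0.8]
eef_rot: [0.975, 0.221, 0.001, -0.0]
ft_force: [-0.1, 0.5, 1.3]
grip_width: 59.9
```

```bash
python3 look.py u
```

```text
19.1667 [435.78 -64.35   0.81] toolang 0.4449 yaw -1.1259 [-0.07  0.46  1.26] 59.94393085902109
```

View pics/u_w.png

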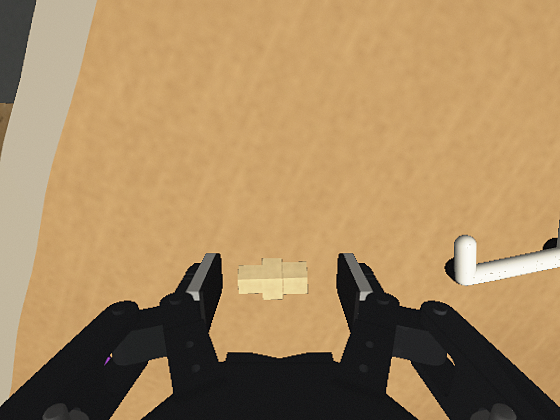

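>>> {"fn": "send_rows", "kwargs": {"deltas": [{"fingers":30,"offset":[0,0,0],"turn":0},{"fingers":15,"offset":[0,0,0],"turn":0},{"fingers":15,"offset":[0,0,0],"turn":0},{"fingers":10,"offset":[0,0,0],"turn":0},{"fingers":10,"offset":[0,0,0],"turn":0},{"fingers":10,"offset":[0,0,0],"turn":0},{"fingers":10,"offset":[0,0,20],"turn":0},{"fingers":10,"offset":[0,0,50],"turn":0},{"fingers":10,"offset":[0,0,80],"turn":0},{"fingers":10,"offset":[0,0,80],"turn":0}], "squeeze": 50}}

```text
t: 20.15
ee_pos: [439.6, -65.3, 86.7]
eef_rot: [0.975, 0.22, 0.006, 0.002]
ft_force: [1.5, -0.2, 0.7]
grip_width: 32.5
```

```bash
python3 look.py x
python3 - <<'E'
from h import *
np.set_printoptions(precision=1,suppress=True)
for n in ("top","side"):
    snapshot(n);C=cam(n)
    for q in landmark_of("tray",n)[:1]: print(n,q["p"],q["uv"],onz(C,q["uv"],0))
E
```

```text
20.15 [439.61 -65.31  86.69] toolang 0.4441 yaw -1.1267 [ 1.53 -0.16  0.75] 32.51724583500008
top 0.74 [153.2, 197.1] [571.3 314.5   0. ]
side 0.52 [291.1, 201.2] [578.4 335.6   0. ]
```

View pics/x_w.png

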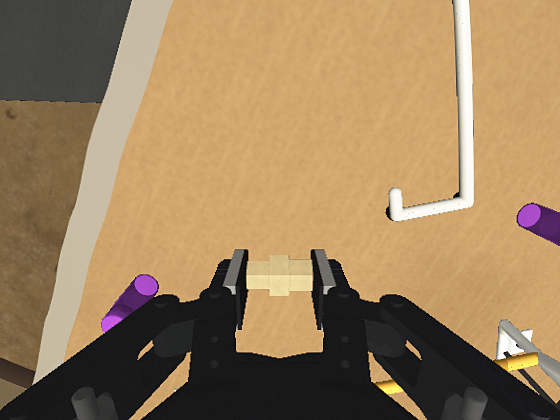

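>>> {"fn": "send_rows", "kwargs": {"deltas": [{"fingers":10,"offset":[0,0,35],"turn":0},{"fingers":10,"offset":[5,15,65],"turn":0.05},{"fingers":10,"offset":[17,50,65],"turn":0.15},{"fingers":10,"offset":[30,85,65],"turn":0.26},{"fingers":10,"offset":[42,121,65],"turn":0.37},{"fingers":10,"offset":[54,157,65],"turn":0.48},{"fingers":10,"offset":[67,193,65],"turn":0.59},{"fingers":10,"offset":[79,229,65],"turn":0.7},{"fingers":10,"offset":[92,265,65],"turn":0.81},{"fingers":10,"offset":[104,300,65],"turn":0.92}]}}

```text
t: 21.33
ee_pos: [539.9, 237.2, 144.6]
eef_rot: [0.774, 0.633, 0.001, -0.001]
ft_force: [0.4, -0.9, -1.4]
grip_width: 32.5
```

Run:
```python
from h import *
s=observe();print(s["t"],s["ee_pos"],s["eef_rot"],s["grip_width"], 2*np.arctan2(s["eef_rot"][1],s["eef_rot"][0]))
im=snapshot("wrist");cv2.imwrite("pics/y_w.png",im[:,:,::-1]);C=cam("wrist",s)
for q in landmark_of("tray","wrist")[:1]: print(q["p"],q["uv"],onz(C,q["uv"],0))
```

```text
21.3333 [539.89460903 237.21472713 144.64107811] [ 7.74456974e-01  6.32625738e-01  6.23947817e-04 -8.26077897e-04] 32.536781783546395 1.3698787904393699
0.67 [363.8, 212.0] [576.89894282 318.65864086   0.        ]
```

View pics/y_w.png

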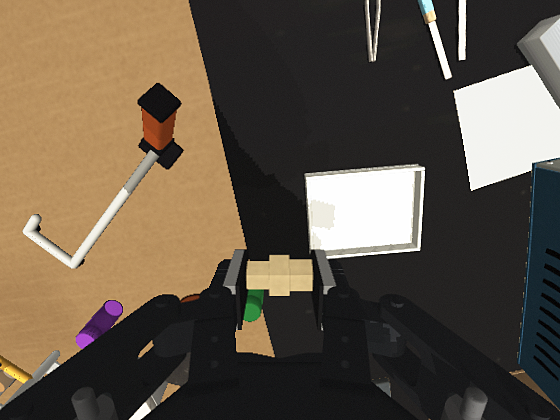

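>>> {"fn": "send_rows", "kwargs": {"deltas": [{"fingers":10,"offset":[15,35,0],"turn":0.05},{"fingers":10,"offset":[29,70,0],"turn":0.1},{"fingers":10,"offset":[33,79,-20],"turn":0.1},{"fingers":10,"offset":[33,79,-60],"turn":0.1},{"fingers":10,"offset":[33,79,-90],"turn":0.1},{"fingers":10,"offset":[33,79,-100],"turn":0.1},{"fingers":10,"offset":[33,79,-100],"turn":0.1}]}}

```text
t: 22.02
ee_pos: [571.7, 317.4, 40.3]
eef_rot: [0.741, 0.671, -0.002, -0.002]
ft_force: [-0.1, -0.2, -1.0]
grip_width: 32.2
```

```bash
python3 look.py z
```

```text
22.0167 [571.73 317.39  40.31] toolang 1.472 yaw -0.0988 [-0.07 -0.2  -1.05] 32.219929233025624
```

View pics/z_w.png

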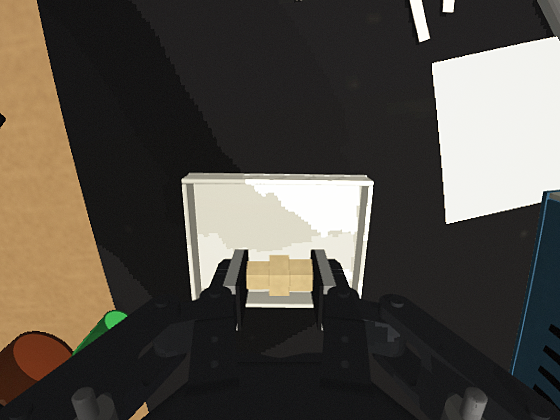

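Run:
```python
from h import *
s=observe();C=cam("wrist",s);Rm=R.from_quat(s["eef_rot"]).as_matrix()
for uv,z in (((279,178),18),((279,304),3),((279,304),18),((184,180),18),((371,180),18)):print(Rm.T@(onz(C,uv,z)-s["ee_pos"]))
```

```text
[  0.37365498 -40.30908637  27.70927305]
[ 0.3080832  56.58311006 42.89371892]
[ 0.30686091 45.75998095 27.87288695]
[-55.0316476  -39.32355583  27.43754002]
[ 54.20452028 -39.09881965  27.97741351]
```

>>> {"fn": "send_rows", "kwargs": {"deltas": [{"fingers":10,"offset":[1,0,-15],"turn":0},{"fingers":10,"offset":[1,0,-27],"turn":0},{"fingers":10,"offset":[1,0,-34],"turn":0},{"fingers":10,"offset":[1,0,-34],"turn":0},{"fingers":10,"offset":[1,0,-34],"turn":0}]}}

```text
t: 22.58
ee_pos: [576.6, 319.3, 13.0]
eef_rot: [0.741, 0.671, 0.003, -0.001]
ft_force: [-0.9, 0.7, -0.4]
grip_width: 32.8
```

>>> {"fn": "send_rows", "kwargs": {"deltas": [{"fingers":45,"offset":[0,0,0],"turn":0},{"fingers":55,"offset":[0,0,0],"turn":0},{"fingers":60,"offset":[0,0,0],"turn":0},{"fingers":60,"offset":[0,0,0],"turn":0},{"fingers":60,"offset":[0,0,30],"turn":0},{"fingers":60,"offset":[0,0,70],"turn":0},{"fingers":60,"offset":[0,0,110],"turn":0},{"fingers":60,"offset":[0,0,150],"turn":0},{"fingers":60,"offset":[0,0,150],"turn":0},{"fingers":60,"offset":[0,0,150],"turn":0}]}}

```text
t: 23.42
ee_pos: [578.0, 320.1, 166.3]
eef_rot: [0.741, 0.671, 0.006, -0.0]
ft_force: [-0.4, -0.4, -1.5]
grip_width: 51.5
```

```bash
python3 look.py zz
```

```text
23.4167 [577.96 320.07 166.28] toolang 1.4718 yaw -0.099 [-0.41 -0.42 -1.55] 51.47298571176633
```

View pics/zz_w.png

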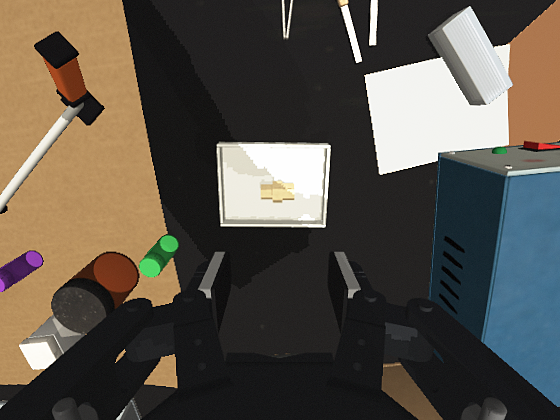

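View pics/zz_s.png

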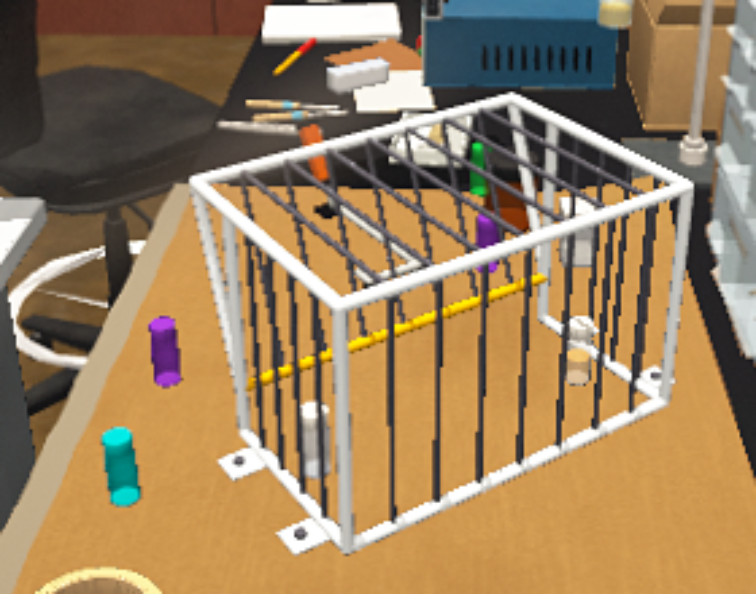

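View pics/zz_t.png

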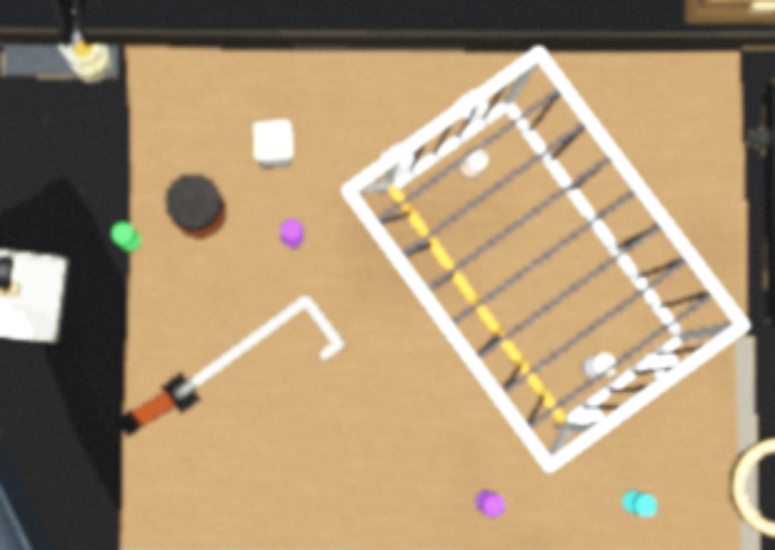

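```bash
python3 -c "
from cell import *
s=observe();print(s['t'],abs(s['joint_vel']).max(),s['ft_force'])
print(finish_job())"
```

```text
23.5667 0.01199334538027704 [-0.91230204 -0.28567938 -0.81866497]
the job is handed in; nothing more can be done
None
```

The fitting is in the white tray, and I handed the job in at t = 23.6 s of the 72 s allowed. The hand-in reports no verdict.

- **Drawing it out:** I took the rod high on its orange grip with the hand vertical, because the moves give no way to lean it back. I slid the hook in under the yellow bar, lifted it over behind the fitting and drew the fitting out. By my top-camera estimate it ended about 148 mm in front of the guard's lower front edge.
- **Setting down:** I put the rod down outside the guard, gripped the fitting by its ends and placed it in the tray.

**Last checks:**
- **Fitting:** the wrist picture shows it lying near the middle of the tray, and the tray looks level.
- **Rod:** it looks flat in the side, top and wrist pictures, with its hook about 120 mm outside the guard.
- **Vials:** both stand upright where they were at the start.
- **Robot:** the gripper was open, 166 mm up and at rest. Outside forces read under 1.5 N.

**Disagreements:** the top and side cameras differed by up to about 10 mm, so I compared the hook with the fitting in the pictures. I also let go of the fitting about 7 mm higher than planned, so it probably dropped a few millimetres onto the tray floor.

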